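# Rattle-check sealed power modules and rack the sound ones

## Robot

A 6-joint arm with a two-finger parallel gripper is mounted at the origin on the work surface. World frame = base frame: x ahead of the robot, y to its left, z up, the work surface at z = 0. Lengths are in m, angles in rad, forces in N, time in s.
With the tool pointing down it reaches from about 0.425 to 0.95 m from the base axis. Payload 3.5 kg.
Tool frame: the origin (TCP) lies at the very end of the fingers, on their centre line; the grasp point (between the pads) lies 19 mm behind it; z points along the fingers, y is the line along which they close (so a half turn about z gives the same grasp; the last joint's range is limited). The gripper opens to 85 mm and grips with 20 to 120 N. Pads are 22 mm wide; open, the fingers measure 114 mm over their backs; the gripper's body (76 mm by 85 mm) begins 54 mm behind the grasp point. The pads swing forward as they close: fully open they stand 13 mm farther back than shut.
Start: joints at [-1.428, 0.286, 1.577, -0, 1.279, -0.15], TCP at [0.195, -0.646, 0.231] pointing down, gripper open.
Joint ranges: [-2.77, 2.77], [-0.9, 2.22], [0.21, 2.48], [-1.53, 4.67], [0.24, 2.81], [-2.84, 2.84]. Speed limits (rad/s): [2.79, 2.79, 3.14, 3.14, 3.14, 3.14].

## Interface

Orientations are given as a unit quaternion [x, y, z, w].
In Python, from plant import ctrl, optics, sign_off gives the robot as it stands.
- The arm moves only by the shell command python3 -m creep 'ROWS' [FORCE]. ROWS is JSON, a list of rows, each an object of numbers: "x", "y", "z": the shift along the tool's x, y, z in mm; "rx", "ry", "rz": the turn, a rotation vector about the tool's x, y, z in degrees; "grip": the opening, from 0 (shut) to 1 (fully open). In form: [{"x": .., "y": .., "z": .., "rx": .., "ry": .., "rz": .., "grip": ..}, ...]. A call has exactly 10 rows; each row shifts and turns the commanded pose from where the row before left it, along the tool's axes as they then stand; what a row does not reach is not made up. A row lasts 1/12 s, in which the tool goes at most 41.7 mm and 7.16 degrees, less where a joint would pass 70% of its speed; a pose out of reach is approached as far as the arm can. A call with a gripper value outside its range is refused whole. The fingers move at their own pace and stop on an object; FORCE is the grip in N (left out, the last holds). Time passes only in rows, so rows that do not move let the fingers close, or fill a call up. It gives the time, the measured TCP pose, the force, the opening and the grip force at its end, in the units of the state.
- ctrl.get_state(): the state, without advancing time (a new reading comes with each control period).
- optics.read_camera(name): name is "scene" or "top"; returns a dict with "color" (420x560x3 uint8, blue, green, red), "K" (3x3 intrinsics, pixels), "R" (3x3) and "t" (3): a world point X has camera coordinates R X + t. Camera axes: x right, y down, z forward; pixel columns grow to the right and rows downward; lengths in m; the calibration is good to about 2 mm. A picture is of the moment at which its call begins. There is no depth.
- sign_off(): hands the job in; it is judged then, once.
The state is a dict: "time": time; "qpos": joint angles; "dq": joint speeds; "joint_efforts": joint torques, N m; "eef_pos": TCP position; "tcp_rot": TCP orientation; "contact_force": force on the tool from outside, world axes, zero at the start; "wrist_torque": the same for the moment, N m; "opening": opening from 0.0 (shut) to 1.0 (fully open); "finger_force": force on a finger pad.
Only numpy, scipy, OpenCV 4.12 (cv2) and the standard library are available. Lean on these libraries where they do the work, as an engineer would, in place of code of your own. Each camera call takes 0.05 s, during which the arm holds its last target. There are 200 camera calls.

## Task

Give every power module in the clear tray the rattle check: lift it out and shake or rock it gently along its length to feel whether the heavy core inside has come loose. Slide each sound module edgewise, fully home, into a slot of its own in the black rack, and set each one that has something moving inside in the grey reject bin; do not drop or fling the modules, and leave the screwdriver, brush and bottle alone.

Things in the scene. Friction and masses are not known exactly. Their poses are not given: they have to be found in the camera images.
- mod1_c (a point): sealed power module: aluminium box, black end caps, 120 mm long (x), 20 thick (y), 64 high (z), about 0.42 kg, on edge in a tray pocket; point: box centre. Inside, a 160 g choke core under a clip: held fast in a sound module; in a faulty one loose, sliding 18 mm either way along x (starts at about 5 degrees of tilt or 1 m/s2, stays put when level). All look alike
- mod2_c (a point): sealed power module: aluminium box, black end caps, 120 mm long (x), 20 thick (y), 64 high (z), about 0.42 kg, on edge in a tray pocket; point: box centre. Inside, a 160 g choke core under a clip: held fast in a sound module; in a faulty one loose, sliding 18 mm either way along x (starts at about 5 degrees of tilt or 1 m/s2, stays put when level). All look alike
- mod3_c (a point): sealed power module: aluminium box, black end caps, 120 mm long (x), 20 thick (y), 64 high (z), about 0.42 kg, on edge in a tray pocket; point: box centre. Inside, a 160 g choke core under a clip: held fast in a sound module; in a faulty one loose, sliding 18 mm either way along x (starts at about 5 degrees of tilt or 1 m/s2, stays put when level). All look alike
- mod4_c (a point): sealed power module: aluminium box, black end caps, 120 mm long (x), 20 thick (y), 64 high (z), about 0.42 kg, on edge in a tray pocket; point: box centre. Inside, a 160 g choke core under a clip: held fast in a sound module; in a faulty one loose, sliding 18 mm either way along x (starts at about 5 degrees of tilt or 1 m/s2, stays put when level). All look alike
- tray: clear blister tray, loose, 0.35 kg, 184 mm (x) by 250 mm (y): four pockets in a row along its y, 48 mm apart, for one module each, lengthways along the tray's x. Pocket floor 3 mm up; walls 23 mm high only at the ends of the modules: the middle 55 mm is clear on both sides. Origin: centre of the underside. Some pockets are empty
- rack: rack for sound modules, black plastic with dark grey teeth, fixed, 152 mm (x) by 273 mm (y), 50 mm high: two facing combs of pointed teeth form five slots in a row along its y, 48 mm apart. A module goes in from above, its length along the rack's x, its ends between the teeth. Origin: centre of the underside
- slot1 (a point): a rack slot: the point is the middle of its floor, 8 mm above the bench; x along the slot, y across, z up. 23.5 mm wide, 125 mm long; the teeth reach 42 mm above this floor (pointed in the top 12 mm) and stand only within 16 mm of the slot's ends: the middle is clear. A module is home with its underside on this floor, its centre 32 mm above the point. Starts empty
- slot2 (a point): a rack slot: the point is the middle of its floor, 8 mm above the bench; x along the slot, y across, z up. 23.5 mm wide, 125 mm long; the teeth reach 42 mm above this floor (pointed in the top 12 mm) and stand only within 16 mm of the slot's ends: the middle is clear. A module is home with its underside on this floor, its centre 32 mm above the point. Starts empty
- slot3 (a point): a rack slot: the point is the middle of its floor, 8 mm above the bench; x along the slot, y across, z up. 23.5 mm wide, 125 mm long; the teeth reach 42 mm above this floor (pointed in the top 12 mm) and stand only within 16 mm of the slot's ends: the middle is clear. A module is home with its underside on this floor, its centre 32 mm above the point. Starts empty
- slot4 (a point): a rack slot: the point is the middle of its floor, 8 mm above the bench; x along the slot, y across, z up. 23.5 mm wide, 125 mm long; the teeth reach 42 mm above this floor (pointed in the top 12 mm) and stand only within 16 mm of the slot's ends: the middle is clear. A module is home with its underside on this floor, its centre 32 mm above the point. Starts empty
- slot5 (a point): a rack slot: the point is the middle of its floor, 8 mm above the bench; x along the slot, y across, z up. 23.5 mm wide, 125 mm long; the teeth reach 42 mm above this floor (pointed in the top 12 mm) and stand only within 16 mm of the slot's ends: the middle is clear. A module is home with its underside on this floor, its centre 32 mm above the point. Starts empty
- bin_in (a point): open grey reject bin, loose, 0.6 kg, 160 mm (x) by 230 mm (y), 52 mm high, inside 152 by 222 mm, 48 mm deep: the point is the middle of its inner floor, 4 mm above the bench; axes along the bin's sides, z up. Starts empty
- driver_grip (a point): screwdriver lying on the bench, 180 mm long; the point is in its handle. Not part of the job
- brush_grip (a point): brush lying on the bench, 170 mm long; the point is in its handle. Not part of the job
- cleaner: white bottle of cleaner, 52 mm across, 130 mm tall; origin at the centre of its underside. Not part of the job
Not all that is in view belongs to the job. Leave any blue or purple look-alike of the part that bears mod2_c alone.

How it is judged:
By the outcome, as a careful person would: the job done as asked, in the order asked, and still so for the second after the job is handed in, with the robot touching nothing.
Of mod1, mod2, mod3, mod4 only 3 to 4 are there at a start; the rules pass over those that are not, and their reading is None.
At some moment in a run one of bin may be knocked a few centimetres aside while the robot is not near it.
It also fails if it takes over 210 s, if anything falls off the work surface, if the arm or the gripper's body presses on something with over 40 N, if the wrist force passes 120 N, or if a joint passes its speed limit or range.

## Working session

There is one attempt and no reset: what is moved stays moved. The work goes in short steps, Python scripts to look and compute and a shell command to move; the robot and the scene stay as the last step left them, time stands still between calls to the robot, and variables do not carry over. Pictures are saved under pics/ and viewed, at most 14 in all, crops included, and the job is handed in when it is done.

```bash
ls; mkdir -p pics; cat > h.py <<'E'
import numpy as np,cv2
from plant import ctrl,optics
def snap(n,f):
    c=optics.read_camera(n); cv2.imwrite(f,c["color"]); np.savez(f+'.npz',K=c["K"],R=c["R"],t=c["t"]); return c
def ray(f,u,v,z):
    c=np.load(f+'.npz'); d=c["R"].T@np.linalg.solve(c["K"],[u,v,1.]); o=-c["R"].T@c["t"]
    return o+d*(z-o[2])/d[2]
def proj(f,X):
    c=np.load(f+'.npz'); p=c["K"]@(c["R"]@np.array(X,float)+c["t"].ravel()); return p[:2]/p[2]
E
python3 - <<'E'
from h import *
for n in("top","scene"):
    c=snap(n,f"pics/{n}0.png"); print(n,c["K"].round(1).tolist(),c["R"].round(3).tolist(),c["t"].round(3).tolist())
print(ctrl.get_state())
E
```

```text
pics
top [[398.6, 0.0, 278.8], [0.0, 398.6, 206.6], [0.0, 0.0, 1.0]] [[0.017, -0.999, 0.031], [-0.993, -0.02, -0.116], [0.116, -0.029, -0.993]] [-0.036, 0.494, 0.998]
scene [[461.9, 0.0, 276.0], [0.0, 461.9, 211.9], [0.0, 0.0, 1.0]] [[0.109, 0.994, -0.003], [0.796, -0.089, -0.599], [-0.596, 0.063, -0.801]] [-0.038, -0.37, 1.593]
{'time': 0.1, 'qpos': array([-1.42799838e+00,  2.87102993e-01,  1.57804301e+00, -2.38961222e-05,
        1.27856525e+00, -1.49986934e-01]), 'dq': array([-1.09662260e-03, -2.75283849e-03, -2.30491397e-03, -6.37883897e-04,
       -5.39887747e-04, -7.94878816e-05]), 'joint_efforts': array([ 6.77075568e-04, -4.07297766e+01, -2.93697864e+01, -1.49253265e-04,
        3.42639127e-03,  1.04502962e-05]), 'eef_pos': array([ 0.1947645 , -0.64567361,  0.23006148]), 'tcp_rot': array([ 9.89302691e-01,  1.45873450e-01, -7.63014431e-06, -1.05933231e-03]), 'contact_force': array([ 0.3031557 , -0.28640471, -0.15486667]), 'wrist_torque': array([-0.03659435, -0.01855072,  0.02155494]), 'finger_force': 0.0, 'opening': 0.9991810024453089}
```

View pics/top0.png

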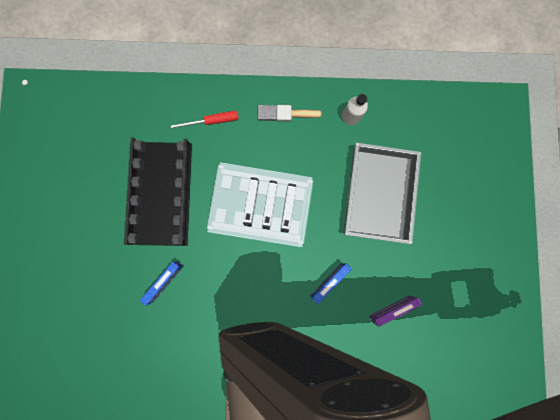

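View pics/scene0.png

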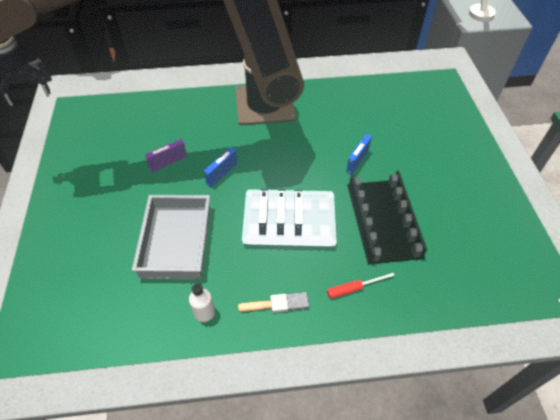

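Top view: three modules near (251,202), (269,205) and (289,207) in the tray, which is centred near (260,205). The rack is near (159,192) and the bin near (383,193). I'll zoom in for accurate corners.

```bash
python3 - <<'E'
import cv2,numpy as np
t=cv2.imread('pics/top0.png')
a=cv2.resize(t[130:250,115:315],(800,480),interpolation=cv2.INTER_CUBIC); cv2.imwrite('pics/topz.png',a)
s=cv2.imread('pics/scene0.png')
a=cv2.resize(s[165:285,235:435],(800,480),interpolation=cv2.INTER_CUBIC); cv2.imwrite('pics/scz.png',a)
E
```

```text
(no output)
```

View pics/topz.png

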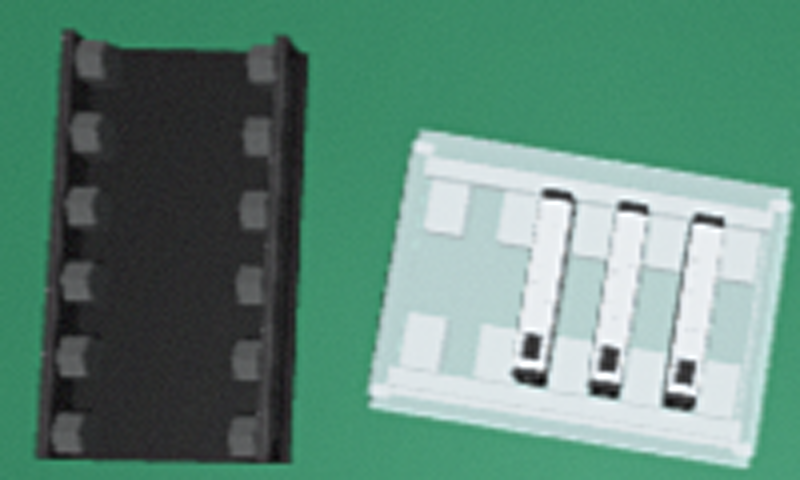

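View pics/scz.png

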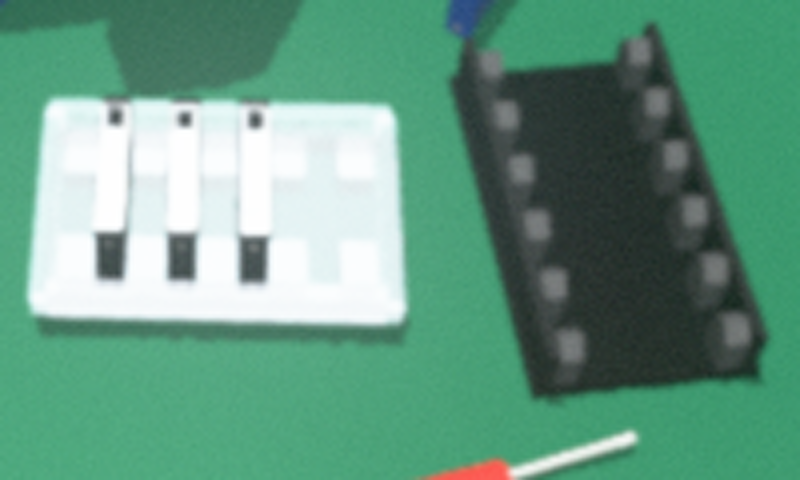

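The close-ups show three modules: A at mid (544,283), B at (618,296) and C at (694,308) in topz. The 12 rack teeth are also clear, from (92,61) to (244,437). Next I'll fit the poses.

```bash
cat > fit.py <<'E'
from h import *
from scipy.optimize import least_squares
T='pics/top0.png';S='pics/scene0.png'
zt=lambda p:((np.array(p,float)+.5)/4-.5+[115,130])
zs=lambda p:((np.array(p,float)+.5)/4-.5+[235,165])
for n in(T,S):
    c=np.load(n+'.npz'); print('cam',(-c['R'].T@c['t'].ravel()).round(3))
for n,a,b in(('A',(559,189),(530,378)),('B',(633,202),(604,389)),('C',(709,214),(679,402))):
    P=ray(T,*zt(a),.067);Q=ray(T,*zt(b),.067);m=(P+Q)/2
    print(n,m.round(4),'len',np.linalg.norm(P-Q).round(4),'yaw',np.degrees(np.arctan2(*(P-Q)[1::-1])).round(1))
for n,a,b in(('A',(256,104),(254,234)),('B',(186,104),(182,234)),('C',(117,103),(110,234))):
    P=ray(S,*zs(a),.067);Q=ray(S,*zs(b),.067);m=(P+Q)/2
    print('scene',n,m.round(4),'len',np.linalg.norm(P-Q).round(4))
cs=[ray(T,*zt(p),.023) for p in((418,130),(790,192),(748,466),(372,408))]
print('tray',np.mean(cs,0).round(4),[np.linalg.norm(cs[i]-cs[i-1]).round(3) for i in range(4)])
cs=[ray(T,*p,.052) for p in((356,145),(420,152),(412,242),(346,235))]
print('bin',np.mean(cs,0).round(4),[np.linalg.norm(cs[i]-cs[i-1]).round(3) for i in range(4)],'yaw',np.degrees(np.arctan2(*(cs[0]-cs[3])[1::-1])))
L=zt([(92,61),(87,132),(83,208),(79,282),(74,356),(68,434)]);Rr=zt([(263,63),(258,135),(254,210),(250,285),(247,359),(244,437)])
Ls=zs([(491,66),(508,115),(522,169),(538,225),(554,284),(571,346)][::-1]);Rs=zs([(637,52),(657,102),(676,156),(694,212),(715,269),(736,329)][::-1])
# local u along slot (world +y), w across (far -> near)
def mdl(p):
    x,y,th,z,hx=p;c,s=np.cos(th),np.sin(th);o=[]
    for sg in(1,-1):
        for k in range(6):
            a=(2.5-k)*.048;b=sg*hx
            o.append((x+c*a-s*b,y+s*a+c*b,z))
    return o
def run(nm,sets):
    f=lambda p:np.concatenate([np.ravel([proj(c,X)-o for X,o in zip(mdl(p),ob)]) for c,ob in sets])
    r=least_squares(f,[.53,.25,0,.045,.0545]);print(nm,r.x.round(4),'deg',np.degrees(r.x[2]).round(2),'rms',np.sqrt(np.mean(r.fun**2)).round(2))
top=(T,np.r_[L,Rr]);sc=(S,np.r_[Rs,Ls])
run('both',[top,sc]);run('top',[top]);run('scene',[sc])
E
python3 fit.py
```

```text
cam [0.376 0.003 1.049]
cam [ 1.248 -0.095  1.054]
A [0.5048 0.0439 0.067 ] len 0.1195 yaw -7.2
B [ 0.4982 -0.0021  0.067 ] len 0.1183 yaw -7.6
C [ 0.4914 -0.0491  0.067 ] len 0.1191 yaw -8.2
scene A [0.502  0.0443 0.067 ] len 0.1102
scene B [ 0.4967 -0.0031  0.067 ] len 0.1102
scene C [ 0.4909 -0.0502  0.067 ] len 0.1111
tray [0.5015 0.021  0.023 ] [np.float64(0.184), np.float64(0.247), np.float64(0.181), np.float64(0.244)]
bin [ 0.533  -0.2932  0.052 ] [np.float64(0.234), np.float64(0.167), np.float64(0.234), np.float64(0.168)] yaw -6.533439069859054
both [ 0.5273  0.2852 -0.      0.039   0.0542] deg -0.0 rms 0.21
top [ 0.5274  0.2853 -0.0006  0.0382  0.0542] deg -0.04 rms 0.22
scene [0.5258 0.2861 0.001  0.037  0.0543] deg 0.06 rms 0.19
```

```bash
cat > p.py <<'E'
import sys
from h import *
from scipy.spatial.transform import Rotation as Ro
# usage: p.py x y z yaw N  (m, deg; tool down)
def plan(x,y,z,yaw,N):
    s=ctrl.get_state(); R0=Ro.from_quat(s['tcp_rot']); p0=s['eef_pos']
    a=np.radians(yaw); Rt=Ro.from_matrix(np.array([[np.cos(a),np.sin(a),0],[np.sin(a),-np.cos(a),0],[0,0,-1.]]))
    w=(R0.inv()*Rt).as_rotvec(); d=R0.inv().apply(np.array([x,y,z])-p0)*1000
    M=sum(Ro.from_rotvec(w*k/N).as_matrix() for k in range(N))
    v=np.linalg.solve(M,d); X=R0.as_matrix()[:,0]
    print('at',p0.round(4),'yaw',np.degrees(np.arctan2(X[1],X[0])).round(2),'q',s['qpos'].round(2),'open',round(float(s['opening']),3))
    print('total shift',d.round(1),'turn',np.degrees(w).round(2)); print('row x%d'%N,v.round(2),np.degrees(w/N).round(3),'|v|',np.linalg.norm(v).round(1))
if __name__=='__main__':
    a=list(map(float,sys.argv[1:])); plan(*a[:4],int(a[4]))
E
python3 p.py .491 -.0495 .15 -7.7 20
```

```text
at [ 0.1948 -0.6457  0.2301] yaw 16.78 q [-1.43  0.29  1.58 -0.    1.28 -0.15] open 0.999
total shift [ 455.7 -485.1   81.2] turn [-1.200e-01  1.000e-02  2.448e+01]
row x20 [ 17.56 -28.57   4.04] [-0.006  0.     1.224] |v| 33.8
```

```bash
python3 -m creep '[{"x":17.5,"y":-28.6,"z":4,"rz":1.2},{"x":17.5,"y":-28.6,"z":4,"rz":1.2},{"x":17.5,"y":-28.6,"z":4,"rz":1.2},{"x":17.5,"y":-28.6,"z":4,"rz":1.2},{"x":17.5,"y":-28.6,"z":4,"rz":1.2},{"x":17.5,"y":-28.6,"z":4,"rz":1.2},{"x":17.5,"y":-28.6,"z":4,"rz":1.2},{"x":17.5,"y":-28.6,"z":4,"rz":1.2},{"x":17.5,"y":-28.6,"z":4,"rz":1.2},{"x":17.5,"y":-28.6,"z":4,"rz":1.2}]'
python3 -m creep '[{"x":17.5,"y":-28.6,"z":4,"rz":1.2,"grip":0.43},{"x":17.5,"y":-28.6,"z":4,"rz":1.2,"grip":0.43},{"x":17.5,"y":-28.6,"z":4,"rz":1.2,"grip":0.43},{"x":17.5,"y":-28.6,"z":4,"rz":1.2,"grip":0.43},{"x":17.5,"y":-28.6,"z":4,"rz":1.2,"grip":0.43},{"x":17.5,"y":-28.6,"z":4,"rz":1.2,"grip":0.43},{"x":17.5,"y":-28.6,"z":4,"rz":1.2,"grip":0.43},{"x":17.5,"y":-28.6,"z":4,"rz":1.2,"grip":0.43},{"x":17.5,"y":-28.6,"z":4,"rz":1.2,"grip":0.43},{"x":10,"y":-14,"z":4,"rz":1.2,"grip":0.43}]'
python3 p.py .491 -.0495 .100 -7.7 6
```

```text
at [ 0.1948 -0.6457  0.2301] yaw 16.78 q [-1.43  0.29  1.58 -0.    1.28 -0.15] open 0.999
total shift [ 455.7 -485.   131.2] turn [-1.200e-01  1.000e-02  2.448e+01]
row x6 [ 60.88 -93.72  21.8 ] [-2.000e-02  2.000e-03  4.079e+00] |v| 113.9$[0]: bad value
$[0]: bad value
```

```bash
python3 -m creep '[{"x":17.5,"y":-28.6,"z":4,"rx":0,"ry":0,"rz":1.2,"grip":0.43},{"x":17.5,"y":-28.6,"z":4,"rx":0,"ry":0,"rz":1.2,"grip":0.43},{"x":17.5,"y":-28.6,"z":4,"rx":0,"ry":0,"rz":1.2,"grip":0.43},{"x":17.5,"y":-28.6,"z":4,"rx":0,"ry":0,"rz":1.2,"grip":0.43},{"x":17.5,"y":-28.6,"z":4,"rx":0,"ry":0,"rz":1.2,"grip":0.43},{"x":17.5,"y":-28.6,"z":4,"rx":0,"ry":0,"rz":1.2,"grip":0.43},{"x":17.5,"y":-28.6,"z":4,"rx":0,"ry":0,"rz":1.2,"grip":0.43},{"x":17.5,"y":-28.6,"z":4,"rx":0,"ry":0,"rz":1.2,"grip":0.43},{"x":17.5,"y":-28.6,"z":4,"rx":0,"ry":0,"rz":1.2,"grip":0.43},{"x":17.5,"y":-28.6,"z":4,"rx":0,"ry":0,"rz":1.2,"grip":0.43}]'
python3 p.py .491 -.0495 .150 -7.7 10
```

```text
time: 0.93
eef_pos: [0.3099, -0.33, 0.1907]
tcp_rot: [0.999, 0.041, -0.0, -0.0]
contact_force: [-0.3, 0.3, 0.4]
opening: 0.431
finger_force: 0.0
at [ 0.3099 -0.33    0.1907] yaw 4.68 q [-1.04 -0.18  2.14  0.    1.18  0.45] open 0.431
total shift [ 203.4 -264.8   40.8] turn [-0.04  0.02 12.38]
row x10 [ 17.71 -28.39   4.07] [-0.004  0.002  1.238] |v| 33.7
```

```bash
python3 -m creep '[{"x":17.7,"y":-28.4,"z":4,"rx":0,"ry":0,"rz":1.24,"grip":0.43},{"x":17.7,"y":-28.4,"z":4,"rx":0,"ry":0,"rz":1.24,"grip":0.43},{"x":17.7,"y":-28.4,"z":4,"rx":0,"ry":0,"rz":1.24,"grip":0.43},{"x":17.7,"y":-28.4,"z":4,"rx":0,"ry":0,"rz":1.24,"grip":0.43},{"x":17.7,"y":-28.4,"z":4,"rx":0,"ry":0,"rz":1.24,"grip":0.43},{"x":17.7,"y":-28.4,"z":4,"rx":0,"ry":0,"rz":1.24,"grip":0.43},{"x":17.7,"y":-28.4,"z":4,"rx":0,"ry":0,"rz":1.24,"grip":0.43},{"x":17.7,"y":-28.4,"z":4,"rx":0,"ry":0,"rz":1.24,"grip":0.43},{"x":17.7,"y":-28.4,"z":4,"rx":0,"ry":0,"rz":1.24,"grip":0.43},{"x":17.7,"y":-28.4,"z":4,"rx":0,"ry":0,"rz":1.24,"grip":0.43}]'
python3 p.py .491 -.0495 .028 -7.7 8
```

```text
time: 1.77
eef_pos: [0.4907, -0.0492, 0.1508]
tcp_rot: [0.998, -0.067, -0.0, -0.0]
contact_force: [0.6, 0.2, -0.0]
opening: 0.43
finger_force: 0.0
at [ 0.4907 -0.0492  0.1508] yaw -7.66 q [-0.31 -0.03  2.09 -0.    1.09  1.4 ] open 0.43
total shift [  0.4   0.3 122.8] turn [-0.    0.03  0.04]
row x8 [ 0.04  0.04 15.35] [-0.     0.004  0.005] |v| 15.4
```

```bash
python3 -m creep '[{"x":0.4,"y":0.3,"z":16,"rx":0,"ry":0,"rz":0,"grip":0.43},{"x":0,"y":0,"z":16,"rx":0,"ry":0,"rz":0,"grip":0.43},{"x":0,"y":0,"z":16,"rx":0,"ry":0,"rz":0,"grip":0.43},{"x":0,"y":0,"z":15,"rx":0,"ry":0,"rz":0,"grip":0.43},{"x":0,"y":0,"z":13,"rx":0,"ry":0,"rz":0,"grip":0.43},{"x":0,"y":0,"z":13,"rx":0,"ry":0,"rz":0,"grip":0.43},{"x":0,"y":0,"z":13,"rx":0,"ry":0,"rz":0,"grip":0.43},{"x":0,"y":0,"z":11,"rx":0,"ry":0,"rz":0,"grip":0.43},{"x":0,"y":0,"z":10,"rx":0,"ry":0,"rz":0,"grip":0.43},{"x":0,"y":0,"z":0,"rx":0,"ry":0,"rz":0,"grip":0.43}]'
python3 -m creep '[{"x":0,"y":0,"z":0,"rx":0,"ry":0,"rz":0,"grip":0.1},{"x":0,"y":0,"z":0,"rx":0,"ry":0,"rz":0,"grip":0.1},{"x":0,"y":0,"z":0,"rx":0,"ry":0,"rz":0,"grip":0.1},{"x":0,"y":0,"z":0,"rx":0,"ry":0,"rz":0,"grip":0.1},{"x":0,"y":0,"z":0,"rx":0,"ry":0,"rz":0,"grip":0.1},{"x":0,"y":0,"z":0,"rx":0,"ry":0,"rz":0,"grip":0.1},{"x":0,"y":0,"z":0,"rx":0,"ry":0,"rz":0,"grip":0.1},{"x":0,"y":0,"z":0,"rx":0,"ry":0,"rz":0,"grip":0.1},{"x":0,"y":0,"z":0,"rx":0,"ry":0,"rz":0,"grip":0.1},{"x":0,"y":0,"z":0,"rx":0,"ry":0,"rz":0,"grip":0.1}]' 70
```

```text
time: 2.6
eef_pos: [0.489, -0.0508, 0.026]
tcp_rot: [0.998, -0.067, -0.002, -0.001]
contact_force: [-0.1, 0.2, 0.1]
opening: 0.428
finger_force: 0.0
time: 3.43
eef_pos: [0.4907, -0.0513, 0.0284]
tcp_rot: [0.998, -0.066, -0.0, -0.0]
contact_force: [-0.8, 0.7, -1.7]
opening: 0.228
finger_force: 68.6
```

```bash
cat > ft.py <<'E'
from h import *
from scipy.spatial.transform import Rotation as Ro
F=[];T=[]
for i in range(8):
    optics.read_camera("top"); s=ctrl.get_state(); R=Ro.from_quat(s['tcp_rot']).inv(); F.append(R.apply(s['contact_force']));T.append(R.apply(s['wrist_torque']))
print('t',round(s['time'],2),'F',np.mean(F,0).round(2),'T(tool) ',np.mean(T,0).round(4),'+-',(np.std(T,0)/8**.5).round(4),'open',round(float(s['opening']),3),'p',s['eef_pos'].round(4))
E
python3 -m creep '[{"x":0,"y":0,"z":-8,"rx":0,"ry":0,"rz":0,"grip":0.1},{"x":0,"y":0,"z":-15,"rx":0,"ry":0,"rz":0,"grip":0.1},{"x":0,"y":0,"z":-18,"rx":0,"ry":0,"rz":0,"grip":0.1},{"x":0,"y":0,"z":-20,"rx":0,"ry":0,"rz":0,"grip":0.1},{"x":0,"y":0,"z":-20,"rx":0,"ry":0,"rz":0,"grip":0.1},{"x":0,"y":0,"z":-20,"rx":0,"ry":0,"rz":0,"grip":0.1},{"x":0,"y":0,"z":-20,"rx":0,"ry":0,"rz":0,"grip":0.1},{"x":0,"y":0,"z":-18,"rx":0,"ry":0,"rz":0,"grip":0.1},{"x":0,"y":0,"z":-10,"rx":0,"ry":0,"rz":0,"grip":0.1},{"x":0,"y":0,"z":0,"rx":0,"ry":0,"rz":0,"grip":0.1}]'
python3 ft.py
python3 -m creep '[{"x":0,"y":0,"z":0,"rx":0,"ry":3,"rz":0,"grip":0.1},{"x":0,"y":0,"z":0,"rx":0,"ry":4,"rz":0,"grip":0.1},{"x":0,"y":0,"z":0,"rx":0,"ry":4,"rz":0,"grip":0.1},{"x":0,"y":0,"z":0,"rx":0,"ry":4,"rz":0,"grip":0.1},{"x":0,"y":0,"z":0,"rx":0,"ry":0,"rz":0,"grip":0.1},{"x":0,"y":0,"z":0,"rx":0,"ry":-4,"rz":0,"grip":0.1},{"x":0,"y":0,"z":0,"rx":0,"ry":-4,"rz":0,"grip":0.1},{"x":0,"y":0,"z":0,"rx":0,"ry":-4,"rz":0,"grip":0.1},{"x":0,"y":0,"z":0,"rx":0,"ry":-3,"rz":0,"grip":0.1},{"x":0,"y":0,"z":0,"rx":0,"ry":0,"rz":0,"grip":0.1}]'
python3 ft.py
python3 -m creep '[{"x":0,"y":0,"z":0,"rx":0,"ry":-3,"rz":0,"grip":0.1},{"x":0,"y":0,"z":0,"rx":0,"ry":-4,"rz":0,"grip":0.1},{"x":0,"y":0,"z":0,"rx":0,"ry":-4,"rz":0,"grip":0.1},{"x":0,"y":0,"z":0,"rx":0,"ry":-4,"rz":0,"grip":0.1},{"x":0,"y":0,"z":0,"rx":0,"ry":0,"rz":0,"grip":0.1},{"x":0,"y":0,"z":0,"rx":0,"ry":4,"rz":0,"grip":0.1},{"x":0,"y":0,"z":0,"rx":0,"ry":4,"rz":0,"grip":0.1},{"x":0,"y":0,"z":0,"rx":0,"ry":4,"rz":0,"grip":0.1},{"x":0,"y":0,"z":0,"rx":0,"ry":3,"rz":0,"grip":0.1},{"x":0,"y":0,"z":0,"rx":0,"ry":0,"rz":0,"grip":0.1}]'
python3 ft.py
```

```text
time: 4.27
eef_pos: [0.4924, -0.0518, 0.1804]
tcp_rot: [0.998, -0.066, 0.003, 0.001]
contact_force: [-0.3, 0.4, -3.0]
opening: 0.227
finger_force: 68.5
t 4.67 F [ 0.06 -0.34  4.14] T(tool)  [-0.0037 -0.0001 -0.0127] +- [0.0064 0.0075 0.0103] open 0.225 p [ 0.4902 -0.0511  0.1761]
time: 5.5
eef_pos: [0.4925, -0.0519, 0.1776]
tcp_rot: [0.998, -0.067, -0.001, 0.0]
contact_force: [-0.3, 0.5, -3.6]
opening: 0.228
finger_force: 68.7
t 5.9 F [-0.38  0.24  3.85] T(tool)  [ 0.0011 -0.0056 -0.0094] +- [0.0104 0.0046 0.0093] open 0.225 p [ 0.4904 -0.0512  0.1773]
time: 6.73
eef_pos: [0.489, -0.0508, 0.1773]
tcp_rot: [0.998, -0.066, 0.001, 0.0]
contact_force: [-0.0, -0.2, -4.0]
opening: 0.228
finger_force: 68.7
t 7.13 F [ 0.06 -0.21  4.13] T(tool)  [0.0001 0.0237 0.0092] +- [0.0123 0.0091 0.0074] open 0.23 p [ 0.4911 -0.0514  0.1772]
```

```bash
cat > ft.py <<'E'
import sys
from h import *
from scipy.spatial.transform import Rotation as Ro
N=int(sys.argv[1]);F=[];T=[];E=[]
for i in range(N+2):
    optics.read_camera("top"); s=ctrl.get_state(); R=Ro.from_quat(s['tcp_rot']).inv()
    if i<2: continue
    F.append(R.apply(s['contact_force']));T.append(R.apply(s['wrist_torque']));E.append(s['joint_efforts'])
print('t',round(s['time'],2),'F',np.mean(F,0).round(2),'Ty',np.mean(T,0)[1].round(4),'+-',(np.std(T,0)/N**.5)[1].round(4),'eff',np.mean(E,0).round(4)[3:],(np.std(E,0)/N**.5).round(4)[3:],'open',round(float(s['opening']),3),'p',s['eef_pos'].round(4))
E
python3 -m creep '[{"x":0,"y":0,"z":0,"rx":0,"ry":5,"rz":0,"grip":0.1},{"x":0,"y":0,"z":0,"rx":0,"ry":6,"rz":0,"grip":0.1},{"x":0,"y":0,"z":0,"rx":0,"ry":6,"rz":0,"grip":0.1},{"x":0,"y":0,"z":0,"rx":0,"ry":3,"rz":0,"grip":0.1},{"x":0,"y":0,"z":0,"rx":0,"ry":0,"rz":0,"grip":0.1},{"x":0,"y":0,"z":0,"rx":0,"ry":0,"rz":0,"grip":0.1},{"x":0,"y":0,"z":0,"rx":0,"ry":0,"rz":0,"grip":0.1},{"x":0,"y":0,"z":0,"rx":0,"ry":0,"rz":0,"grip":0.1},{"x":0,"y":0,"z":0,"rx":0,"ry":0,"rz":0,"grip":0.1},{"x":0,"y":0,"z":0,"rx":0,"ry":0,"rz":0,"grip":0.1}]'
python3 -m creep '[{"x":0,"y":0,"z":0,"rx":0,"ry":-3,"rz":0,"grip":0.1},{"x":0,"y":0,"z":0,"rx":0,"ry":-4,"rz":0,"grip":0.1},{"x":0,"y":0,"z":0,"rx":0,"ry":-4,"rz":0,"grip":0.1},{"x":0,"y":0,"z":0,"rx":0,"ry":-4,"rz":0,"grip":0.1},{"x":0,"y":0,"z":0,"rx":0,"ry":-3,"rz":0,"grip":0.1},{"x":0,"y":0,"z":0,"rx":0,"ry":-2,"rz":0,"grip":0.1},{"x":0,"y":0,"z":0,"rx":0,"ry":0,"rz":0,"grip":0.1},{"x":0,"y":0,"z":0,"rx":0,"ry":0,"rz":0,"grip":0.1},{"x":0,"y":0,"z":0,"rx":0,"ry":0,"rz":0,"grip":0.1},{"x":0,"y":0,"z":0,"rx":0,"ry":0,"rz":0,"grip":0.1}]'
python3 ft.py 14
python3 -m creep '[{"x":0,"y":0,"z":0,"rx":0,"ry":-5,"rz":0,"grip":0.1},{"x":0,"y":0,"z":0,"rx":0,"ry":-6,"rz":0,"grip":0.1},{"x":0,"y":0,"z":0,"rx":0,"ry":-6,"rz":0,"grip":0.1},{"x":0,"y":0,"z":0,"rx":0,"ry":-3,"rz":0,"grip":0.1},{"x":0,"y":0,"z":0,"rx":0,"ry":0,"rz":0,"grip":0.1},{"x":0,"y":0,"z":0,"rx":0,"ry":0,"rz":0,"grip":0.1},{"x":0,"y":0,"z":0,"rx":0,"ry":0,"rz":0,"grip":0.1},{"x":0,"y":0,"z":0,"rx":0,"ry":0,"rz":0,"grip":0.1},{"x":0,"y":0,"z":0,"rx":0,"ry":0,"rz":0,"grip":0.1},{"x":0,"y":0,"z":0,"rx":0,"ry":0,"rz":0,"grip":0.1}]'
python3 -m creep '[{"x":0,"y":0,"z":0,"rx":0,"ry":3,"rz":0,"grip":0.1},{"x":0,"y":0,"z":0,"rx":0,"ry":4,"rz":0,"grip":0.1},{"x":0,"y":0,"z":0,"rx":0,"ry":4,"rz":0,"grip":0.1},{"x":0,"y":0,"z":0,"rx":0,"ry":4,"rz":0,"grip":0.1},{"x":0,"y":0,"z":0,"rx":0,"ry":3,"rz":0,"grip":0.1},{"x":0,"y":0,"z":0,"rx":0,"ry":2,"rz":0,"grip":0.1},{"x":0,"y":0,"z":0,"rx":0,"ry":0,"rz":0,"grip":0.1},{"x":0,"y":0,"z":0,"rx":0,"ry":0,"rz":0,"grip":0.1},{"x":0,"y":0,"z":0,"rx":0,"ry":0,"rz":0,"grip":0.1},{"x":0,"y":0,"z":0,"rx":0,"ry":0,"rz":0,"grip":0.1}]'
python3 ft.py 14; python3 p.py .491 -.05 .178 -7.7 10
```

```text
time: 7.97
eef_pos: [0.4913, -0.0515, 0.1775]
tcp_rot: [0.983, -0.065, 0.173, 0.012]
contact_force: [-0.2, -0.4, -3.4]
opening: 0.222
finger_force: 68.9
time: 8.8
eef_pos: [0.4905, -0.0512, 0.1772]
tcp_rot: [0.998, -0.067, 0.0, -0.0]
contact_force: [-0.2, 0.8, -3.8]
opening: 0.225
finger_force: 68.8
t 9.6 F [-0.01  0.2   3.71] Ty 0.0136 +- 0.0069 eff [-0.0004  0.0041 -0.0001] [0.0001 0.0003 0.    ] open 0.226 p [ 0.4908 -0.0513  0.1773]
time: 10.43
eef_pos: [0.4905, -0.0512, 0.1777]
tcp_rot: [0.983, -0.066, -0.173, -0.011]
contact_force: [0.4, 0.4, -3.4]
opening: 0.225
finger_force: 68.8
time: 11.27
eef_pos: [0.491, -0.0514, 0.1774]
tcp_rot: [0.998, -0.066, -0.0, -0.0]
contact_force: [0.8, -0.1, -3.6]
opening: 0.224
finger_force: 68.8
t 12.07 F [-0.2   0.19  3.86] Ty 0.0108 +- 0.0094 eff [-0.0009  0.0064  0.0001] [0.0001 0.0004 0.    ] open 0.227 p [ 0.4908 -0.0513  0.1773]
at [ 0.4908 -0.0513  0.1773] yaw -7.62 q [-0.31 -0.07  2.06 -0.    1.14  1.39] open 0.227
total shift [ 0.1 -1.3 -0.7] turn [-0.    0.    0.08]
row x10 [ 0.01 -0.13 -0.07] [-0.     0.     0.008] |v| 0.1
```

```bash
python3 p.py .623 .2855 .125 90 19
```

```text
at [ 0.4908 -0.0513  0.1773] yaw -7.62 q [-0.31 -0.07  2.06 -0.    1.14  1.39] open 0.227
total shift [  86.4 -351.4   52.3] turn [ -0.     0.   -97.62]
row x19 [ 18.68 -10.76   2.75] [-0.     0.    -5.138] |v| 21.7
```

```bash
python3 -m creep '[{"x":18.7,"y":-10.8,"z":2.7,"rx":0,"ry":0,"rz":-5.14,"grip":0.1},{"x":18.7,"y":-10.8,"z":2.7,"rx":0,"ry":0,"rz":-5.14,"grip":0.1},{"x":18.7,"y":-10.8,"z":2.7,"rx":0,"ry":0,"rz":-5.14,"grip":0.1},{"x":18.7,"y":-10.8,"z":2.7,"rx":0,"ry":0,"rz":-5.14,"grip":0.1},{"x":18.7,"y":-10.8,"z":2.7,"rx":0,"ry":0,"rz":-5.14,"grip":0.1},{"x":18.7,"y":-10.8,"z":2.7,"rx":0,"ry":0,"rz":-5.14,"grip":0.1},{"x":18.7,"y":-10.8,"z":2.7,"rx":0,"ry":0,"rz":-5.14,"grip":0.1},{"x":18.7,"y":-10.8,"z":2.7,"rx":0,"ry":0,"rz":-5.14,"grip":0.1},{"x":18.7,"y":-10.8,"z":2.7,"rx":0,"ry":0,"rz":-5.14,"grip":0.1},{"x":18.7,"y":-10.8,"z":2.7,"rx":0,"ry":0,"rz":-5.14,"grip":0.1}]' >/dev/null
python3 -m creep '[{"x":18.7,"y":-10.8,"z":2.7,"rx":0,"ry":0,"rz":-5.14,"grip":0.1},{"x":18.7,"y":-10.8,"z":2.7,"rx":0,"ry":0,"rz":-5.14,"grip":0.1},{"x":18.7,"y":-10.8,"z":2.7,"rx":0,"ry":0,"rz":-5.14,"grip":0.1},{"x":18.7,"y":-10.8,"z":2.7,"rx":0,"ry":0,"rz":-5.14,"grip":0.1},{"x":18.7,"y":-10.8,"z":2.7,"rx":0,"ry":0,"rz":-5.14,"grip":0.1},{"x":18.7,"y":-10.8,"z":2.7,"rx":0,"ry":0,"rz":-5.14,"grip":0.1},{"x":18.7,"y":-10.8,"z":2.7,"rx":0,"ry":0,"rz":-5.14,"grip":0.1},{"x":18.7,"y":-10.8,"z":2.7,"rx":0,"ry":0,"rz":-5.14,"grip":0.1},{"x":18.7,"y":-10.8,"z":2.7,"rx":0,"ry":0,"rz":-5.14,"grip":0.1},{"x":0,"y":0,"z":0,"rx":0,"ry":0,"rz":0,"grip":0.1}]'
python3 - <<'E'
from h import *
c=snap("scene","pics/s1.png")
cv2.imwrite('pics/s1z.png',cv2.resize(c["color"][130:280,300:500],(800,600),interpolation=cv2.INTER_CUBIC))
# expected projections of module ends given TCP
s=ctrl.get_state();p=s['eef_pos'];b=p[2]-.0254
for z in(b,b+.064):
  for yy in(-.06,.06):
    for xx in(-.01,.01): u=proj('pics/s1.png',[p[0]+xx,p[1]+yy,z]); print([round(float(k),1) for k in((u-[300,130]+.5)*4-.5)],end=' ')
E
python3 p.py .623 .2855 .105 90 5
```

```text
time: 13.73
eef_pos: [0.6203, 0.29, 0.1246]
tcp_rot: [0.705, 0.709, -0.001, -0.002]
contact_force: [-0.4, 0.0, -4.1]
opening: 0.228
finger_force: 69.0
[310.1, 386.9] [317.8, 413.0] [495.7, 369.6] [505.2, 395.4] [328.4, 325.9] [336.6, 352.6] [522.4, 308.2] [532.6, 334.5] at [0.6213 0.2882 0.1249] yaw 90.2 q [0.29 0.4  1.63 0.   1.11 0.28] open 0.226
total shift [-2.7  1.7 19.9] turn [-0.12  0.02  0.2 ]
row x5 [-0.54  0.34  3.99] [-0.023  0.003  0.041] |v| 4.0
```

View pics/s1z.png

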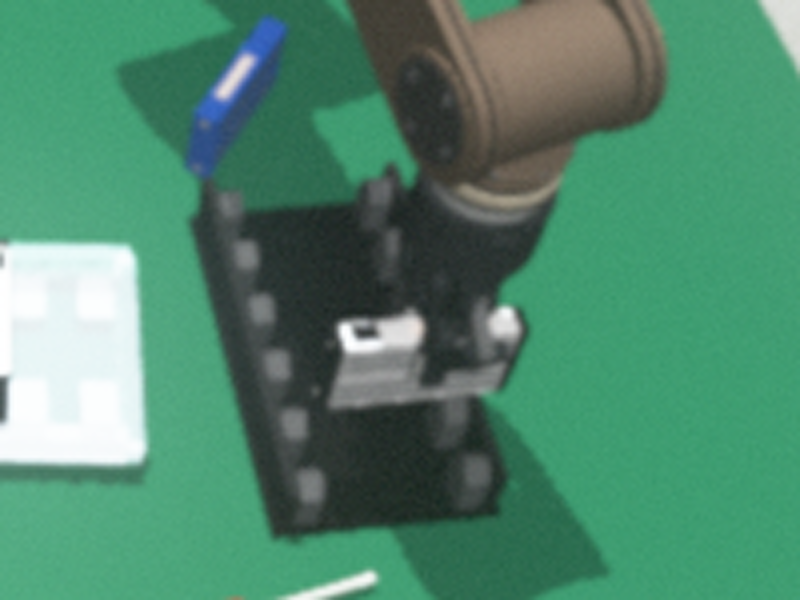

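The scene crop shows the module held over the rack. Its lower edge runs from about (320,407) to (505,395), which matches the prediction from the TCP. Next I'll centre it and lower it.

```bash
python3 -m creep '[{"x":-0.9,"y":0.6,"z":7,"rx":0,"ry":0,"rz":0.1,"grip":0.1},{"x":-0.9,"y":0.6,"z":7,"rx":0,"ry":0,"rz":0.1,"grip":0.1},{"x":-0.9,"y":0.6,"z":7,"rx":0,"ry":0,"rz":0,"grip":0.1},{"x":0,"y":0,"z":7,"rx":0,"ry":0,"rz":0,"grip":0.1},{"x":0,"y":0,"z":6,"rx":0,"ry":0,"rz":0,"grip":0.1},{"x":0,"y":0,"z":5,"rx":0,"ry":0,"rz":0,"grip":0.1},{"x":0,"y":0,"z":3,"rx":0,"ry":0,"rz":0,"grip":0.1},{"x":0,"y":0,"z":0,"rx":0,"ry":0,"rz":0,"grip":0.1},{"x":0,"y":0,"z":0,"rx":0,"ry":0,"rz":0,"grip":0.1},{"x":0,"y":0,"z":0,"rx":0,"ry":0,"rz":0,"grip":0.1}]'; python3 p.py .623 .2855 .0334 90 10
```

```text
time: 14.62
eef_pos: [0.6249, 0.2837, 0.0846]
tcp_rot: [0.708, 0.706, 0.0, 0.0]
contact_force: [-0.1, -0.8, -2.7]
opening: 0.229
finger_force: 69.0
at [0.6249 0.2837 0.0846] yaw 89.84 q [0.28 0.45 1.64 0.   1.04 0.28] open 0.229
total shift [ 1.7 -2.  51.2] turn [ 0.05 -0.02 -0.16]
row x10 [ 0.17 -0.2   5.12] [ 0.005 -0.002 -0.016] |v| 5.1
```

```bash
python3 - <<'E'
from h import *
for i in range(5):
    optics.read_camera("top"); print(ctrl.get_state()['eef_pos'].round(4))
E
python3 p.py .623 .2855 .0334 90 10
```

```text
[0.625  0.2838 0.0847]
[0.625  0.2838 0.0848]
[0.6249 0.2838 0.0847]
[0.6248 0.2838 0.0846]
[0.6248 0.2837 0.0845]
at [0.6248 0.2837 0.0845] yaw 89.84 q [0.28 0.45 1.64 0.   1.04 0.28] open 0.228
total shift [ 1.8 -1.8 51.1] turn [ 0.04 -0.01 -0.16]
row x10 [ 0.18 -0.18  5.11] [ 0.004 -0.001 -0.016] |v| 5.1
```

```bash
python3 -m creep '[{"x":0.9,"y":-0.9,"z":0,"rx":0,"ry":0,"rz":-0.1,"grip":0.1},{"x":0.9,"y":-0.9,"z":0,"rx":0,"ry":0,"rz":0,"grip":0.1},{"x":0,"y":0,"z":4,"rx":0,"ry":0,"rz":0,"grip":0.1},{"x":0,"y":0,"z":4,"rx":0,"ry":0,"rz":0,"grip":0.1},{"x":0,"y":0,"z":4,"rx":0,"ry":0,"rz":0,"grip":0.1},{"x":0,"y":0,"z":4,"rx":0,"ry":0,"rz":0,"grip":0.1},{"x":0,"y":0,"z":4,"rx":0,"ry":0,"rz":0,"grip":0.1},{"x":0,"y":0,"z":4,"rx":0,"ry":0,"rz":0,"grip":0.1},{"x":0,"y":0,"z":0,"rx":0,"ry":0,"rz":0,"grip":0.1},{"x":0,"y":0,"z":0,"rx":0,"ry":0,"rz":0,"grip":0.1}]'; python3 p.py .623 .2855 .0334 90 10
```

```text
time: 15.7
eef_pos: [0.6225, 0.2853, 0.0594]
tcp_rot: [0.708, 0.707, -0.0, -0.0]
contact_force: [0.7, 0.3, -3.3]
opening: 0.224
finger_force: 69.0
at [0.6225 0.2853 0.0594] yaw 89.93 q [0.28 0.48 1.65 0.   1.01 0.28] open 0.224
total shift [ 0.2  0.6 26. ] turn [-0.06  0.01 -0.07]
row x10 [0.02 0.05 2.6 ] [-0.006  0.001 -0.007] |v| 2.6
```

```bash
python3 -m creep '[{"x":0,"y":0,"z":4,"rx":0,"ry":0,"rz":0,"grip":0.1},{"x":0,"y":0,"z":4,"rx":0,"ry":0,"rz":0,"grip":0.1},{"x":0,"y":0,"z":4,"rx":0,"ry":0,"rz":0,"grip":0.1},{"x":0,"y":0,"z":4,"rx":0,"ry":0,"rz":0,"grip":0.1},{"x":0,"y":0,"z":3,"rx":0,"ry":0,"rz":0,"grip":0.1},{"x":0,"y":0,"z":3,"rx":0,"ry":0,"rz":0,"grip":0.1},{"x":0,"y":0,"z":2,"rx":0,"ry":0,"rz":0,"grip":0.1},{"x":0,"y":0,"z":1,"rx":0,"ry":0,"rz":0,"grip":0.1},{"x":0,"y":0,"z":0,"rx":0,"ry":0,"rz":0,"grip":0.1},{"x":0,"y":0,"z":0,"rx":0,"ry":0,"rz":0,"grip":0.1}]'
```

```text
time: 16.53
eef_pos: [0.6229, 0.2854, 0.0351]
tcp_rot: [0.707, 0.707, 0.0, 0.0]
contact_force: [-0.1, 0.3, -3.8]
opening: 0.229
finger_force: 69.0
```

```bash
python3 -m creep '[{"x":0,"y":0,"z":1,"rx":0,"ry":0,"rz":0,"grip":0.1},{"x":0,"y":0,"z":1,"rx":0,"ry":0,"rz":0,"grip":0.1},{"x":0,"y":0,"z":0.5,"rx":0,"ry":0,"rz":0,"grip":0.1},{"x":0,"y":0,"z":0,"rx":0,"ry":0,"rz":0,"grip":0.1},{"x":0,"y":0,"z":0,"rx":0,"ry":0,"rz":0,"grip":0.1},{"x":0,"y":0,"z":0,"rx":0,"ry":0,"rz":0,"grip":0.1},{"x":0,"y":0,"z":0,"rx":0,"ry":0,"rz":0,"grip":0.1},{"x":0,"y":0,"z":0,"rx":0,"ry":0,"rz":0,"grip":0.1},{"x":0,"y":0,"z":0,"rx":0,"ry":0,"rz":0,"grip":0.1},{"x":0,"y":0,"z":0,"rx":0,"ry":0,"rz":0,"grip":0.1}]'
```

```text
time: 17.37
eef_pos: [0.6232, 0.2856, 0.0335]
tcp_rot: [0.707, 0.707, 0.0, 0.0]
contact_force: [-2.7, -0.5, 4.1]
opening: 0.224
finger_force: 70.0
```

Landed at the predicted height. I'll release and go to B.

```bash
python3 -m creep '[{"x":0,"y":0,"z":0,"rx":0,"ry":0,"rz":0,"grip":0.43},{"x":0,"y":0,"z":0,"rx":0,"ry":0,"rz":0,"grip":0.43},{"x":0,"y":0,"z":0,"rx":0,"ry":0,"rz":0,"grip":0.43},{"x":0,"y":0,"z":0,"rx":0,"ry":0,"rz":0,"grip":0.43},{"x":0,"y":0,"z":-15,"rx":0,"ry":0,"rz":0,"grip":0.43},{"x":0,"y":0,"z":-20,"rx":0,"ry":0,"rz":0,"grip":0.43},{"x":0,"y":0,"z":-20,"rx":0,"ry":0,"rz":0,"grip":0.43},{"x":0,"y":0,"z":-20,"rx":0,"ry":0,"rz":0,"grip":0.43},{"x":0,"y":0,"z":-20,"rx":0,"ry":0,"rz":0,"grip":0.43},{"x":0,"y":0,"z":-15,"rx":0,"ry":0,"rz":0,"grip":0.43}]'
python3 - <<'E'
from h import *
c=snap("scene","pics/s2.png")
cv2.imwrite('pics/s2z.png',cv2.resize(c["color"][130:280,230:430],(800,600),interpolation=cv2.INTER_CUBIC))
E
python3 p.py .4975 -.0026 .150 -7.6 19
```

```text
time: 18.2
eef_pos: [0.6237, 0.2857, 0.146]
tcp_rot: [0.707, 0.707, 0.002, 0.001]
contact_force: [0.3, -0.1, 0.8]
opening: 0.434
finger_force: 0.0
at [0.6254 0.2863 0.1494] yaw 89.94 q [ 0.28  0.38  1.61 -0.    1.14  0.28] open 0.429
total shift [-289.  -127.6   -2.4] turn [ 0.25 -0.52 97.54]
row x19 [-17.39   7.16  -0.05] [ 0.013 -0.028  5.134] |v| 18.8
```

View pics/s2z.png

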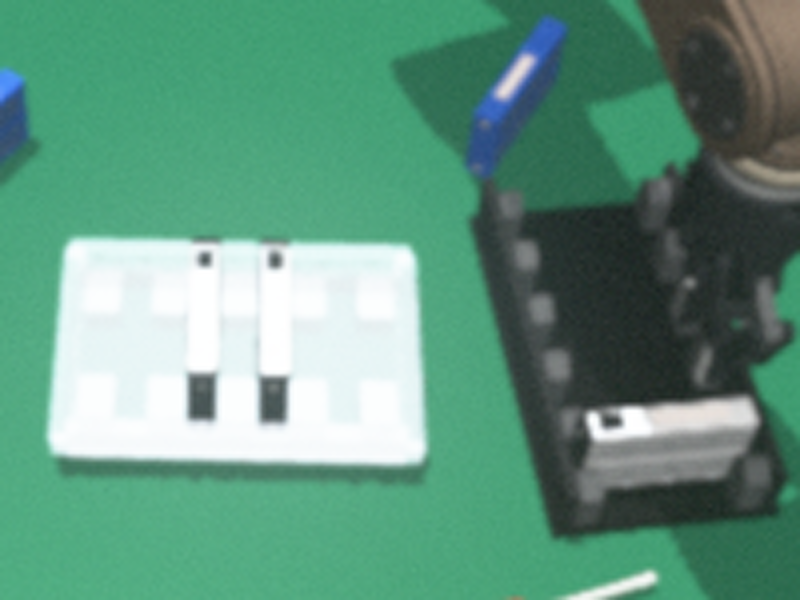

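Module C sits home in the far slot, around (670,440). B at (202,330) and A at (274,330) haven't moved. On to B.

```bash
python3 -m creep '[{"x":-17.4,"y":7.2,"z":0,"rx":0,"ry":0,"rz":5.13,"grip":0.43},{"x":-17.4,"y":7.2,"z":0,"rx":0,"ry":0,"rz":5.13,"grip":0.43},{"x":-17.4,"y":7.2,"z":0,"rx":0,"ry":0,"rz":5.13,"grip":0.43},{"x":-17.4,"y":7.2,"z":0,"rx":0,"ry":0,"rz":5.13,"grip":0.43},{"x":-17.4,"y":7.2,"z":0,"rx":0,"ry":0,"rz":5.13,"grip":0.43},{"x":-17.4,"y":7.2,"z":0,"rx":0,"ry":0,"rz":5.13,"grip":0.43},{"x":-17.4,"y":7.2,"z":0,"rx":0,"ry":0,"rz":5.13,"grip":0.43},{"x":-17.4,"y":7.2,"z":0,"rx":0,"ry":0,"rz":5.13,"grip":0.43},{"x":-17.4,"y":7.2,"z":0,"rx":0,"ry":0,"rz":5.13,"grip":0.43},{"x":-17.4,"y":7.2,"z":0,"rx":0,"ry":0,"rz":5.13,"grip":0.43}]' >/dev/null
python3 -m creep '[{"x":-17.4,"y":7.2,"z":0,"rx":0,"ry":0,"rz":5.13,"grip":0.43},{"x":-17.4,"y":7.2,"z":0,"rx":0,"ry":0,"rz":5.13,"grip":0.43},{"x":-17.4,"y":7.2,"z":0,"rx":0,"ry":0,"rz":5.13,"grip":0.43},{"x":-17.4,"y":7.2,"z":0,"rx":0,"ry":0,"rz":5.13,"grip":0.43},{"x":-17.4,"y":7.2,"z":0,"rx":0,"ry":0,"rz":5.13,"grip":0.43},{"x":-17.4,"y":7.2,"z":0,"rx":0,"ry":0,"rz":5.13,"grip":0.43},{"x":-17.4,"y":7.2,"z":0,"rx":0,"ry":0,"rz":5.13,"grip":0.43},{"x":-17.4,"y":7.2,"z":0,"rx":0,"ry":0,"rz":5.13,"grip":0.43},{"x":-17.4,"y":7.2,"z":0,"rx":0,"ry":0,"rz":5.13,"grip":0.43},{"x":0,"y":0,"z":0,"rx":0,"ry":0,"rz":0,"grip":0.43}]'
python3 -m creep '[{"x":0,"y":0,"z":0,"rx":0,"ry":0,"rz":0,"grip":0.43},{"x":0,"y":0,"z":0,"rx":0,"ry":0,"rz":0,"grip":0.43},{"x":0,"y":0,"z":0,"rx":0,"ry":0,"rz":0,"grip":0.43},{"x":0,"y":0,"z":0,"rx":0,"ry":0,"rz":0,"grip":0.43},{"x":0,"y":0,"z":0,"rx":0,"ry":0,"rz":0,"grip":0.43},{"x":0,"y":0,"z":0,"rx":0,"ry":0,"rz":0,"grip":0.43},{"x":0,"y":0,"z":0,"rx":0,"ry":0,"rz":0,"grip":0.43},{"x":0,"y":0,"z":0,"rx":0,"ry":0,"rz":0,"grip":0.43},{"x":0,"y":0,"z":0,"rx":0,"ry":0,"rz":0,"grip":0.43},{"x":0,"y":0,"z":0,"rx":0,"ry":0,"rz":0,"grip":0.43}]' >/dev/null
python3 p.py .4975 -.0026 .0284 -7.6 10
```

```text
time: 19.92
eef_pos: [0.4926, -0.0045, 0.1416]
tcp_rot: [0.998, -0.067, -0.001, -0.0]
contact_force: [-0.5, -0.0, -0.7]
opening: 0.43
finger_force: 0.0
at [ 0.4954 -0.0041  0.1425] yaw -7.53 q [-0.21 -0.02  2.09  0.    1.07  1.49] open 0.431
total shift [  1.9  -1.7 114.1] turn [-0.    0.    0.07]
row x10 [ 0.19 -0.17 11.41] [-0.     0.     0.007] |v| 11.4
```

```bash
python3 -m creep '[{"x":1,"y":-0.9,"z":10,"rx":0,"ry":0,"rz":0,"grip":0.43},{"x":0.9,"y":-0.8,"z":15,"rx":0,"ry":0,"rz":0,"grip":0.43},{"x":0,"y":0,"z":15,"rx":0,"ry":0,"rz":0,"grip":0.43},{"x":0,"y":0,"z":15,"rx":0,"ry":0,"rz":0,"grip":0.43},{"x":0,"y":0,"z":15,"rx":0,"ry":0,"rz":0,"grip":0.43},{"x":0,"y":0,"z":14,"rx":0,"ry":0,"rz":0,"grip":0.43},{"x":0,"y":0,"z":12,"rx":0,"ry":0,"rz":0,"grip":0.43},{"x":0,"y":0,"z":10,"rx":0,"ry":0,"rz":0,"grip":0.43},{"x":0,"y":0,"z":8,"rx":0,"ry":0,"rz":0,"grip":0.43},{"x":0,"y":0,"z":0,"rx":0,"ry":0,"rz":0,"grip":0.43}]'
python3 -m creep '[{"x":0,"y":0,"z":0,"rx":0,"ry":0,"rz":0,"grip":0.43},{"x":0,"y":0,"z":0,"rx":0,"ry":0,"rz":0,"grip":0.1},{"x":0,"y":0,"z":0,"rx":0,"ry":0,"rz":0,"grip":0.1},{"x":0,"y":0,"z":0,"rx":0,"ry":0,"rz":0,"grip":0.1},{"x":0,"y":0,"z":0,"rx":0,"ry":0,"rz":0,"grip":0.1},{"x":0,"y":0,"z":0,"rx":0,"ry":0,"rz":0,"grip":0.1},{"x":0,"y":0,"z":0,"rx":0,"ry":0,"rz":0,"grip":0.1},{"x":0,"y":0,"z":0,"rx":0,"ry":0,"rz":0,"grip":0.1},{"x":0,"y":0,"z":0,"rx":0,"ry":0,"rz":0,"grip":0.1},{"x":0,"y":0,"z":0,"rx":0,"ry":0,"rz":0,"grip":0.1}]' 70
```

```text
time: 21.58
eef_pos: [0.496, -0.0024, 0.0265]
tcp_rot: [0.998, -0.066, -0.002, -0.0]
contact_force: [-0.5, 0.5, 0.2]
opening: 0.431
finger_force: 0.0
time: 22.42
eef_pos: [0.4983, -0.0028, 0.0294]
tcp_rot: [0.998, -0.066, 0.001, 0.0]
contact_force: [0.6, 0.5, 6.7]
opening: 0.229
finger_force: 69.3
```

```bash
python3 p.py .4975 -.0026 .0284 -7.6 10
python3 -m creep '[{"x":0,"y":0,"z":-8,"rx":0,"ry":0,"rz":0,"grip":0.1},{"x":0,"y":0,"z":-15,"rx":0,"ry":0,"rz":0,"grip":0.1},{"x":0,"y":0,"z":-18,"rx":0,"ry":0,"rz":0,"grip":0.1},{"x":0,"y":0,"z":-20,"rx":0,"ry":0,"rz":0,"grip":0.1},{"x":0,"y":0,"z":-20,"rx":0,"ry":0,"rz":0,"grip":0.1},{"x":0,"y":0,"z":-20,"rx":0,"ry":0,"rz":0,"grip":0.1},{"x":0,"y":0,"z":-20,"rx":0,"ry":0,"rz":0,"grip":0.1},{"x":0,"y":0,"z":-18,"rx":0,"ry":0,"rz":0,"grip":0.1},{"x":0,"y":0,"z":-10,"rx":0,"ry":0,"rz":0,"grip":0.1},{"x":0,"y":0,"z":0,"rx":0,"ry":0,"rz":0,"grip":0.1}]'
python3 -m creep '[{"x":0,"y":0,"z":0,"rx":0,"ry":5,"rz":0,"grip":0.1},{"x":0,"y":0,"z":0,"rx":0,"ry":6,"rz":0,"grip":0.1},{"x":0,"y":0,"z":0,"rx":0,"ry":6,"rz":0,"grip":0.1},{"x":0,"y":0,"z":0,"rx":0,"ry":3,"rz":0,"grip":0.1},{"x":0,"y":0,"z":0,"rx":0,"ry":0,"rz":0,"grip":0.1},{"x":0,"y":0,"z":0,"rx":0,"ry":0,"rz":0,"grip":0.1},{"x":0,"y":0,"z":0,"rx":0,"ry":0,"rz":0,"grip":0.1},{"x":0,"y":0,"z":0,"rx":0,"ry":0,"rz":0,"grip":0.1},{"x":0,"y":0,"z":0,"rx":0,"ry":0,"rz":0,"grip":0.1},{"x":0,"y":0,"z":0,"rx":0,"ry":0,"rz":0,"grip":0.1}]' >/dev/null
python3 -m creep '[{"x":0,"y":0,"z":0,"rx":0,"ry":-3,"rz":0,"grip":0.1},{"x":0,"y":0,"z":0,"rx":0,"ry":-4,"rz":0,"grip":0.1},{"x":0,"y":0,"z":0,"rx":0,"ry":-4,"rz":0,"grip":0.1},{"x":0,"y":0,"z":0,"rx":0,"ry":-4,"rz":0,"grip":0.1},{"x":0,"y":0,"z":0,"rx":0,"ry":-3,"rz":0,"grip":0.1},{"x":0,"y":0,"z":0,"rx":0,"ry":-2,"rz":0,"grip":0.1},{"x":0,"y":0,"z":0,"rx":0,"ry":0,"rz":0,"grip":0.1},{"x":0,"y":0,"z":0,"rx":0,"ry":0,"rz":0,"grip":0.1},{"x":0,"y":0,"z":0,"rx":0,"ry":0,"rz":0,"grip":0.1},{"x":0,"y":0,"z":0,"rx":0,"ry":0,"rz":0,"grip":0.1}]' >/dev/null
python3 ft.py 14
python3 -m creep '[{"x":0,"y":0,"z":0,"rx":0,"ry":-5,"rz":0,"grip":0.1},{"x":0,"y":0,"z":0,"rx":0,"ry":-6,"rz":0,"grip":0.1},{"x":0,"y":0,"z":0,"rx":0,"ry":-6,"rz":0,"grip":0.1},{"x":0,"y":0,"z":0,"rx":0,"ry":-3,"rz":0,"grip":0.1},{"x":0,"y":0,"z":0,"rx":0,"ry":0,"rz":0,"grip":0.1},{"x":0,"y":0,"z":0,"rx":0,"ry":0,"rz":0,"grip":0.1},{"x":0,"y":0,"z":0,"rx":0,"ry":0,"rz":0,"grip":0.1},{"x":0,"y":0,"z":0,"rx":0,"ry":0,"rz":0,"grip":0.1},{"x":0,"y":0,"z":0,"rx":0,"ry":0,"rz":0,"grip":0.1},{"x":0,"y":0,"z":0,"rx":0,"ry":0,"rz":0,"grip":0.1}]' >/dev/null
python3 -m creep '[{"x":0,"y":0,"z":0,"rx":0,"ry":3,"rz":0,"grip":0.1},{"x":0,"y":0,"z":0,"rx":0,"ry":4,"rz":0,"grip":0.1},{"x":0,"y":0,"z":0,"rx":0,"ry":4,"rz":0,"grip":0.1},{"x":0,"y":0,"z":0,"rx":0,"ry":4,"rz":0,"grip":0.1},{"x":0,"y":0,"z":0,"rx":0,"ry":3,"rz":0,"grip":0.1},{"x":0,"y":0,"z":0,"rx":0,"ry":2,"rz":0,"grip":0.1},{"x":0,"y":0,"z":0,"rx":0,"ry":0,"rz":0,"grip":0.1},{"x":0,"y":0,"z":0,"rx":0,"ry":0,"rz":0,"grip":0.1},{"x":0,"y":0,"z":0,"rx":0,"ry":0,"rz":0,"grip":0.1},{"x":0,"y":0,"z":0,"rx":0,"ry":0,"rz":0,"grip":0.1}]'
python3 ft.py 14
```

```text
at [ 0.4983 -0.0028  0.0294] yaw -7.54 q [-0.21  0.17  2.13  0.    0.84  1.49] open 0.229
total shift [-0.9 -0.1  1. ] turn [ 0.01 -0.1   0.06]
row x10 [-0.09 -0.01  0.1 ] [ 0.001 -0.01   0.006] |v| 0.1
time: 23.25
eef_pos: [0.498, -0.0027, 0.1791]
tcp_rot: [0.998, -0.066, 0.001, 0.0]
contact_force: [0.2, -0.4, -4.3]
opening: 0.229
finger_force: 68.7
t 25.72 F [-0.15 -0.17  4.13] Ty 0.0019 +- 0.0097 eff [-0.0003  0.0052 -0.    ] [0.     0.0004 0.    ] open 0.229 p [ 0.4975 -0.0027  0.1775]
time: 27.38
eef_pos: [0.4977, -0.0027, 0.1776]
tcp_rot: [0.998, -0.066, -0.0, -0.0]
contact_force: [-0.6, -0.5, -4.1]
opening: 0.223
finger_force: 68.8
t 28.18 F [0.07 0.06 3.94] Ty -0.0035 +- 0.0065 eff [-0.0005  0.0078  0.    ] [0.     0.0004 0.    ] open 0.23 p [ 0.4975 -0.0026  0.1775]
```

```bash
python3 p.py .527 .2855 .12 90 19
```

```text
at [ 0.4975 -0.0026  0.1775] yaw -7.53 q [-0.21 -0.06  2.06 -0.    1.14  1.49] open 0.23
total shift [  -8.5 -289.5   57.5] turn [ -0.     0.   -97.53]
row x19 [ 12.09 -12.3    3.03] [-0.     0.    -5.133] |v| 17.5
```

```bash
python3 -m creep '[{"x":12.1,"y":-12.3,"z":3,"rx":0,"ry":0,"rz":-5.13,"grip":0.1},{"x":12.1,"y":-12.3,"z":3,"rx":0,"ry":0,"rz":-5.13,"grip":0.1},{"x":12.1,"y":-12.3,"z":3,"rx":0,"ry":0,"rz":-5.13,"grip":0.1},{"x":12.1,"y":-12.3,"z":3,"rx":0,"ry":0,"rz":-5.13,"grip":0.1},{"x":12.1,"y":-12.3,"z":3,"rx":0,"ry":0,"rz":-5.13,"grip":0.1},{"x":12.1,"y":-12.3,"z":3,"rx":0,"ry":0,"rz":-5.13,"grip":0.1},{"x":12.1,"y":-12.3,"z":3,"rx":0,"ry":0,"rz":-5.13,"grip":0.1},{"x":12.1,"y":-12.3,"z":3,"rx":0,"ry":0,"rz":-5.13,"grip":0.1},{"x":12.1,"y":-12.3,"z":3,"rx":0,"ry":0,"rz":-5.13,"grip":0.1},{"x":12.1,"y":-12.3,"z":3,"rx":0,"ry":0,"rz":-5.13,"grip":0.1}]' >/dev/null
python3 -m creep '[{"x":12.1,"y":-12.3,"z":3,"rx":0,"ry":0,"rz":-5.13,"grip":0.1},{"x":12.1,"y":-12.3,"z":3,"rx":0,"ry":0,"rz":-5.13,"grip":0.1},{"x":12.1,"y":-12.3,"z":3,"rx":0,"ry":0,"rz":-5.13,"grip":0.1},{"x":12.1,"y":-12.3,"z":3,"rx":0,"ry":0,"rz":-5.13,"grip":0.1},{"x":12.1,"y":-12.3,"z":3,"rx":0,"ry":0,"rz":-5.13,"grip":0.1},{"x":12.1,"y":-12.3,"z":3,"rx":0,"ry":0,"rz":-5.13,"grip":0.1},{"x":12.1,"y":-12.3,"z":3,"rx":0,"ry":0,"rz":-5.13,"grip":0.1},{"x":12.1,"y":-12.3,"z":3,"rx":0,"ry":0,"rz":-5.13,"grip":0.1},{"x":12.1,"y":-12.3,"z":3,"rx":0,"ry":0,"rz":-5.13,"grip":0.1},{"x":0,"y":0,"z":0,"rx":0,"ry":0,"rz":0,"grip":0.1}]' >/dev/null
python3 -m creep '[{"x":0,"y":0,"z":4,"rx":0,"ry":0,"rz":0,"grip":0.1},{"x":0,"y":0,"z":7,"rx":0,"ry":0,"rz":0,"grip":0.1},{"x":0,"y":0,"z":7,"rx":0,"ry":0,"rz":0,"grip":0.1},{"x":0,"y":0,"z":7,"rx":0,"ry":0,"rz":0,"grip":0.1},{"x":0,"y":0,"z":6,"rx":0,"ry":0,"rz":0,"grip":0.1},{"x":0,"y":0,"z":3,"rx":0,"ry":0,"rz":0,"grip":0.1},{"x":0,"y":0,"z":0,"rx":0,"ry":0,"rz":0,"grip":0.1},{"x":0,"y":0,"z":0,"rx":0,"ry":0,"rz":0,"grip":0.1},{"x":0,"y":0,"z":0,"rx":0,"ry":0,"rz":0,"grip":0.1},{"x":0,"y":0,"z":0,"rx":0,"ry":0,"rz":0,"grip":0.1}]'; python3 p.py .527 .2855 .0344 90 10
```

```text
time: 30.68
eef_pos: [0.5277, 0.2858, 0.0871]
tcp_rot: [0.708, 0.707, 0.001, 0.0]
contact_force: [-0.1, 0.3, -3.3]
opening: 0.224
finger_force: 69.1
at [0.5277 0.2858 0.0871] yaw 89.93 q [0.33 0.28 1.87 0.   0.99 0.33] open 0.224
total shift [-0.3 -0.8 52.7] turn [ 0.06 -0.02 -0.07]
row x10 [-0.03 -0.07  5.27] [ 0.006 -0.002 -0.007] |v| 5.3
```

```bash
python3 -m creep '[{"x":-0.3,"y":-0.7,"z":3,"rx":0,"ry":0,"rz":0,"grip":0.1},{"x":0,"y":0,"z":4,"rx":0,"ry":0,"rz":0,"grip":0.1},{"x":0,"y":0,"z":4,"rx":0,"ry":0,"rz":0,"grip":0.1},{"x":0,"y":0,"z":4,"rx":0,"ry":0,"rz":0,"grip":0.1},{"x":0,"y":0,"z":4,"rx":0,"ry":0,"rz":0,"grip":0.1},{"x":0,"y":0,"z":4,"rx":0,"ry":0,"rz":0,"grip":0.1},{"x":0,"y":0,"z":4,"rx":0,"ry":0,"rz":0,"grip":0.1},{"x":0,"y":0,"z":2,"rx":0,"ry":0,"rz":0,"grip":0.1},{"x":0,"y":0,"z":0,"rx":0,"ry":0,"rz":0,"grip":0.1},{"x":0,"y":0,"z":0,"rx":0,"ry":0,"rz":0,"grip":0.1}]'
python3 -m creep '[{"x":0,"y":0,"z":4,"rx":0,"ry":0,"rz":0,"grip":0.1},{"x":0,"y":0,"z":4,"rx":0,"ry":0,"rz":0,"grip":0.1},{"x":0,"y":0,"z":4,"rx":0,"ry":0,"rz":0,"grip":0.1},{"x":0,"y":0,"z":4,"rx":0,"ry":0,"rz":0,"grip":0.1},{"x":0,"y":0,"z":3,"rx":0,"ry":0,"rz":0,"grip":0.1},{"x":0,"y":0,"z":2,"rx":0,"ry":0,"rz":0,"grip":0.1},{"x":0,"y":0,"z":0,"rx":0,"ry":0,"rz":0,"grip":0.1},{"x":0,"y":0,"z":0,"rx":0,"ry":0,"rz":0,"grip":0.1},{"x":0,"y":0,"z":0,"rx":0,"ry":0,"rz":0,"grip":0.1},{"x":0,"y":0,"z":0,"rx":0,"ry":0,"rz":0,"grip":0.1}]'
```

```text
time: 31.52
eef_pos: [0.5265, 0.2853, 0.0574]
tcp_rot: [0.708, 0.707, -0.0, -0.0]
contact_force: [-0.9, 0.8, -4.1]
opening: 0.225
finger_force: 69.1
time: 32.35
eef_pos: [0.5268, 0.2854, 0.0369]
tcp_rot: [0.708, 0.707, 0.0, 0.0]
contact_force: [-0.2, 0.1, -4.1]
opening: 0.224
finger_force: 69.1
```

```bash
python3 -m creep '[{"x":0,"y":0,"z":1,"rx":0,"ry":0,"rz":0,"grip":0.1},{"x":0,"y":0,"z":1,"rx":0,"ry":0,"rz":0,"grip":0.1},{"x":0,"y":0,"z":1,"rx":0,"ry":0,"rz":0,"grip":0.1},{"x":0,"y":0,"z":0.4,"rx":0,"ry":0,"rz":0,"grip":0.1},{"x":0,"y":0,"z":0,"rx":0,"ry":0,"rz":0,"grip":0.1},{"x":0,"y":0,"z":0,"rx":0,"ry":0,"rz":0,"grip":0.1},{"x":0,"y":0,"z":0,"rx":0,"ry":0,"rz":0,"grip":0.1},{"x":0,"y":0,"z":0,"rx":0,"ry":0,"rz":0,"grip":0.1},{"x":0,"y":0,"z":0,"rx":0,"ry":0,"rz":0,"grip":0.1},{"x":0,"y":0,"z":0,"rx":0,"ry":0,"rz":0,"grip":0.1}]'
```

```text
time: 33.18
eef_pos: [0.527, 0.2854, 0.0344]
tcp_rot: [0.707, 0.707, 0.0, 0.0]
contact_force: [-2.3, -1.7, 4.6]
opening: 0.22
finger_force: 70.4
```

Landed. I'll release, rise and check the tray before A.

```bash
python3 -m creep '[{"x":0,"y":0,"z":0,"rx":0,"ry":0,"rz":0,"grip":0.43},{"x":0,"y":0,"z":0,"rx":0,"ry":0,"rz":0,"grip":0.43},{"x":0,"y":0,"z":0,"rx":0,"ry":0,"rz":0,"grip":0.43},{"x":0,"y":0,"z":0,"rx":0,"ry":0,"rz":0,"grip":0.43},{"x":0,"y":0,"z":-15,"rx":0,"ry":0,"rz":0,"grip":0.43},{"x":0,"y":0,"z":-20,"rx":0,"ry":0,"rz":0,"grip":0.43},{"x":0,"y":0,"z":-20,"rx":0,"ry":0,"rz":0,"grip":0.43},{"x":0,"y":0,"z":-20,"rx":0,"ry":0,"rz":0,"grip":0.43},{"x":0,"y":0,"z":-20,"rx":0,"ry":0,"rz":0,"grip":0.43},{"x":0,"y":0,"z":-15,"rx":0,"ry":0,"rz":0,"grip":0.43}]'
python3 p.py .5032 .0441 .150 -7.6 19
```

```text
time: 34.02
eef_pos: [0.5272, 0.2856, 0.145]
tcp_rot: [0.707, 0.707, 0.001, 0.001]
contact_force: [0.5, -0.1, 0.3]
opening: 0.429
finger_force: 0.0
at [0.5272 0.2856 0.145 ] yaw 89.94 q [0.33 0.21 1.84 0.   1.09 0.33] open 0.429
total shift [-241.5  -23.7   -5.2] turn [ 6.000e-02 -1.400e-01  9.754e+01]
row x19 [-10.98   9.4   -0.26] [ 3.000e-03 -8.000e-03  5.134e+00] |v| 14.5
```

```bash
python3 -m creep '[{"x":-11,"y":9.4,"z":-0.3,"rx":0,"ry":0,"rz":5.13,"grip":0.43},{"x":-11,"y":9.4,"z":-0.3,"rx":0,"ry":0,"rz":5.13,"grip":0.43},{"x":-11,"y":9.4,"z":-0.3,"rx":0,"ry":0,"rz":5.13,"grip":0.43},{"x":-11,"y":9.4,"z":-0.3,"rx":0,"ry":0,"rz":5.13,"grip":0.43},{"x":-11,"y":9.4,"z":-0.3,"rx":0,"ry":0,"rz":5.13,"grip":0.43},{"x":-11,"y":9.4,"z":-0.3,"rx":0,"ry":0,"rz":5.13,"grip":0.43},{"x":-11,"y":9.4,"z":-0.3,"rx":0,"ry":0,"rz":5.13,"grip":0.43},{"x":-11,"y":9.4,"z":-0.3,"rx":0,"ry":0,"rz":5.13,"grip":0.43},{"x":-11,"y":9.4,"z":-0.3,"rx":0,"ry":0,"rz":5.13,"grip":0.43},{"x":-11,"y":9.4,"z":-0.3,"rx":0,"ry":0,"rz":5.13,"grip":0.43}]' >/dev/null
python3 -m creep '[{"x":-11,"y":9.4,"z":0,"rx":0,"ry":0,"rz":5.13,"grip":0.43},{"x":-11,"y":9.4,"z":0,"rx":0,"ry":0,"rz":5.13,"grip":0.43},{"x":-11,"y":9.4,"z":0,"rx":0,"ry":0,"rz":5.13,"grip":0.43},{"x":-11,"y":9.4,"z":0,"rx":0,"ry":0,"rz":5.13,"grip":0.43},{"x":-11,"y":9.4,"z":0,"rx":0,"ry":0,"rz":5.13,"grip":0.43},{"x":-11,"y":9.4,"z":0,"rx":0,"ry":0,"rz":5.13,"grip":0.43},{"x":-11,"y":9.4,"z":0,"rx":0,"ry":0,"rz":5.13,"grip":0.43},{"x":-11,"y":9.4,"z":0,"rx":0,"ry":0,"rz":5.13,"grip":0.43},{"x":-11,"y":9.4,"z":0,"rx":0,"ry":0,"rz":5.13,"grip":0.43},{"x":0,"y":0,"z":0,"rx":0,"ry":0,"rz":0,"grip":0.43}]' >/dev/null
python3 -m creep '[{"x":0,"y":0,"z":0,"rx":0,"ry":0,"rz":0,"grip":0.43},{"x":0,"y":0,"z":0,"rx":0,"ry":0,"rz":0,"grip":0.43},{"x":0,"y":0,"z":0,"rx":0,"ry":0,"rz":0,"grip":0.43},{"x":0,"y":0,"z":0,"rx":0,"ry":0,"rz":0,"grip":0.43},{"x":0,"y":0,"z":0,"rx":0,"ry":0,"rz":0,"grip":0.43},{"x":0,"y":0,"z":0,"rx":0,"ry":0,"rz":0,"grip":0.43},{"x":0,"y":0,"z":0,"rx":0,"ry":0,"rz":0,"grip":0.43},{"x":0,"y":0,"z":0,"rx":0,"ry":0,"rz":0,"grip":0.43},{"x":0,"y":0,"z":0,"rx":0,"ry":0,"rz":0,"grip":0.43},{"x":0,"y":0,"z":0,"rx":0,"ry":0,"rz":0,"grip":0.43}]'
python3 p.py .5032 .0441 .0284 -7.6 10
```

```text
time: 36.52
eef_pos: [0.5023, 0.0435, 0.1461]
tcp_rot: [0.998, -0.066, -0.0, -0.0]
contact_force: [0.5, 0.6, 0.8]
opening: 0.428
finger_force: 0.0
at [0.5023 0.0435 0.1461] yaw -7.53 q [-0.12 -0.    2.06  0.    1.08  1.59] open 0.428
total shift [  0.8  -0.7 117.7] turn [-0.    0.    0.07]
row x10 [ 0.08 -0.07 11.77] [-0.     0.     0.007] |v| 11.8
```

```bash
python3 -m creep '[{"x":0.8,"y":-0.7,"z":10,"rx":0,"ry":0,"rz":0,"grip":0.43},{"x":0,"y":0,"z":16,"rx":0,"ry":0,"rz":0,"grip":0.43},{"x":0,"y":0,"z":17,"rx":0,"ry":0,"rz":0,"grip":0.43},{"x":0,"y":0,"z":16,"rx":0,"ry":0,"rz":0,"grip":0.43},{"x":0,"y":0,"z":15,"rx":0,"ry":0,"rz":0,"grip":0.43},{"x":0,"y":0,"z":14,"rx":0,"ry":0,"rz":0,"grip":0.43},{"x":0,"y":0,"z":12,"rx":0,"ry":0,"rz":0,"grip":0.43},{"x":0,"y":0,"z":10,"rx":0,"ry":0,"rz":0,"grip":0.43},{"x":0,"y":0,"z":7.5,"rx":0,"ry":0,"rz":0,"grip":0.43},{"x":0,"y":0,"z":0,"rx":0,"ry":0,"rz":0,"grip":0.43}]'
python3 -m creep '[{"x":0,"y":0,"z":0,"rx":0,"ry":0,"rz":0,"grip":0.43},{"x":0,"y":0,"z":0,"rx":0,"ry":0,"rz":0,"grip":0.1},{"x":0,"y":0,"z":0,"rx":0,"ry":0,"rz":0,"grip":0.1},{"x":0,"y":0,"z":0,"rx":0,"ry":0,"rz":0,"grip":0.1},{"x":0,"y":0,"z":0,"rx":0,"ry":0,"rz":0,"grip":0.1},{"x":0,"y":0,"z":0,"rx":0,"ry":0,"rz":0,"grip":0.1},{"x":0,"y":0,"z":0,"rx":0,"ry":0,"rz":0,"grip":0.1},{"x":0,"y":0,"z":0,"rx":0,"ry":0,"rz":0,"grip":0.1},{"x":0,"y":0,"z":0,"rx":0,"ry":0,"rz":0,"grip":0.1},{"x":0,"y":0,"z":0,"rx":0,"ry":0,"rz":0,"grip":0.1}]' 70
python3 -m creep '[{"x":0,"y":0,"z":-8,"rx":0,"ry":0,"rz":0,"grip":0.1},{"x":0,"y":0,"z":-15,"rx":0,"ry":0,"rz":0,"grip":0.1},{"x":0,"y":0,"z":-18,"rx":0,"ry":0,"rz":0,"grip":0.1},{"x":0,"y":0,"z":-20,"rx":0,"ry":0,"rz":0,"grip":0.1},{"x":0,"y":0,"z":-20,"rx":0,"ry":0,"rz":0,"grip":0.1},{"x":0,"y":0,"z":-20,"rx":0,"ry":0,"rz":0,"grip":0.1},{"x":0,"y":0,"z":-20,"rx":0,"ry":0,"rz":0,"grip":0.1},{"x":0,"y":0,"z":-18,"rx":0,"ry":0,"rz":0,"grip":0.1},{"x":0,"y":0,"z":-10,"rx":0,"ry":0,"rz":0,"grip":0.1},{"x":0,"y":0,"z":0,"rx":0,"ry":0,"rz":0,"grip":0.1}]'
python3 -m creep '[{"x":0,"y":0,"z":0,"rx":0,"ry":5,"rz":0,"grip":0.1},{"x":0,"y":0,"z":0,"rx":0,"ry":6,"rz":0,"grip":0.1},{"x":0,"y":0,"z":0,"rx":0,"ry":6,"rz":0,"grip":0.1},{"x":0,"y":0,"z":0,"rx":0,"ry":3,"rz":0,"grip":0.1},{"x":0,"y":0,"z":0,"rx":0,"ry":0,"rz":0,"grip":0.1},{"x":0,"y":0,"z":0,"rx":0,"ry":0,"rz":0,"grip":0.1},{"x":0,"y":0,"z":0,"rx":0,"ry":0,"rz":0,"grip":0.1},{"x":0,"y":0,"z":0,"rx":0,"ry":0,"rz":0,"grip":0.1},{"x":0,"y":0,"z":0,"rx":0,"ry":0,"rz":0,"grip":0.1},{"x":0,"y":0,"z":0,"rx":0,"ry":0,"rz":0,"grip":0.1}]' >/dev/null
python3 -m creep '[{"x":0,"y":0,"z":0,"rx":0,"ry":-3,"rz":0,"grip":0.1},{"x":0,"y":0,"z":0,"rx":0,"ry":-4,"rz":0,"grip":0.1},{"x":0,"y":0,"z":0,"rx":0,"ry":-4,"rz":0,"grip":0.1},{"x":0,"y":0,"z":0,"rx":0,"ry":-4,"rz":0,"grip":0.1},{"x":0,"y":0,"z":0,"rx":0,"ry":-3,"rz":0,"grip":0.1},{"x":0,"y":0,"z":0,"rx":0,"ry":-2,"rz":0,"grip":0.1},{"x":0,"y":0,"z":0,"rx":0,"ry":0,"rz":0,"grip":0.1},{"x":0,"y":0,"z":0,"rx":0,"ry":0,"rz":0,"grip":0.1},{"x":0,"y":0,"z":0,"rx":0,"ry":0,"rz":0,"grip":0.1},{"x":0,"y":0,"z":0,"rx":0,"ry":0,"rz":0,"grip":0.1}]' >/dev/null
python3 ft.py 14
python3 -m creep '[{"x":0,"y":0,"z":0,"rx":0,"ry":-5,"rz":0,"grip":0.1},{"x":0,"y":0,"z":0,"rx":0,"ry":-6,"rz":0,"grip":0.1},{"x":0,"y":0,"z":0,"rx":0,"ry":-6,"rz":0,"grip":0.1},{"x":0,"y":0,"z":0,"rx":0,"ry":-3,"rz":0,"grip":0.1},{"x":0,"y":0,"z":0,"rx":0,"ry":0,"rz":0,"grip":0.1},{"x":0,"y":0,"z":0,"rx":0,"ry":0,"rz":0,"grip":0.1},{"x":0,"y":0,"z":0,"rx":0,"ry":0,"rz":0,"grip":0.1},{"x":0,"y":0,"z":0,"rx":0,"ry":0,"rz":0,"grip":0.1},{"x":0,"y":0,"z":0,"rx":0,"ry":0,"rz":0,"grip":0.1},{"x":0,"y":0,"z":0,"rx":0,"ry":0,"rz":0,"grip":0.1}]' >/dev/null
python3 -m creep '[{"x":0,"y":0,"z":0,"rx":0,"ry":3,"rz":0,"grip":0.1},{"x":0,"y":0,"z":0,"rx":0,"ry":4,"rz":0,"grip":0.1},{"x":0,"y":0,"z":0,"rx":0,"ry":4,"rz":0,"grip":0.1},{"x":0,"y":0,"z":0,"rx":0,"ry":4,"rz":0,"grip":0.1},{"x":0,"y":0,"z":0,"rx":0,"ry":3,"rz":0,"grip":0.1},{"x":0,"y":0,"z":0,"rx":0,"ry":2,"rz":0,"grip":0.1},{"x":0,"y":0,"z":0,"rx":0,"ry":0,"rz":0,"grip":0.1},{"x":0,"y":0,"z":0,"rx":0,"ry":0,"rz":0,"grip":0.1},{"x":0,"y":0,"z":0,"rx":0,"ry":0,"rz":0,"grip":0.1},{"x":0,"y":0,"z":0,"rx":0,"ry":0,"rz":0,"grip":0.1}]'
python3 ft.py 14
```

```text
time: 37.35
eef_pos: [0.502, 0.0442, 0.0268]
tcp_rot: [0.998, -0.066, -0.002, -0.0]
contact_force: [-0.8, 0.3, -0.7]
opening: 0.433
finger_force: 0.0
time: 38.18
eef_pos: [0.5041, 0.044, 0.0296]
tcp_rot: [0.998, -0.066, 0.001, 0.0]
contact_force: [0.0, 0.1, 5.7]
opening: 0.226
finger_force: 69.3
time: 39.02
eef_pos: [0.5037, 0.044, 0.1791]
tcp_rot: [0.998, -0.066, 0.001, 0.0]
contact_force: [1.5, 1.0, -3.8]
opening: 0.226
finger_force: 69.0
t 41.48 F [-0.01 -0.12  4.41] Ty 0.0093 +- 0.0101 eff [0.0005 0.0043 0.    ] [0.     0.0004 0.    ] open 0.224 p [0.5032 0.0441 0.1776]
time: 43.15
eef_pos: [0.5034, 0.044, 0.1777]
tcp_rot: [0.998, -0.066, -0.0, -0.0]
contact_force: [0.4, -0.6, -5.0]
opening: 0.221
finger_force: 68.9
t 43.95 F [-0.12  0.04  4.53] Ty -0.0089 +- 0.0089 eff [ 0.0004  0.0067 -0.    ] [0.     0.0004 0.    ] open 0.226 p [0.5032 0.0441 0.1776]
```

```bash
sed -i "s/round(4)\[3:\],(np/round(4)[1:],(np/" ft.py
python3 -m creep '[{"x":0,"y":0,"z":0,"rx":0,"ry":5,"rz":0,"grip":0.1},{"x":0,"y":0,"z":0,"rx":0,"ry":6,"rz":0,"grip":0.1},{"x":0,"y":0,"z":0,"rx":0,"ry":6,"rz":0,"grip":0.1},{"x":0,"y":0,"z":0,"rx":0,"ry":5,"rz":0,"grip":0.1},{"x":0,"y":0,"z":0,"rx":0,"ry":3,"rz":0,"grip":0.1},{"x":0,"y":0,"z":0,"rx":0,"ry":0,"rz":0,"grip":0.1},{"x":0,"y":0,"z":0,"rx":0,"ry":0,"rz":0,"grip":0.1},{"x":0,"y":0,"z":0,"rx":0,"ry":0,"rz":0,"grip":0.1},{"x":0,"y":0,"z":0,"rx":0,"ry":0,"rz":0,"grip":0.1},{"x":0,"y":0,"z":0,"rx":0,"ry":0,"rz":0,"grip":0.1}]' >/dev/null
python3 ft.py 3
python3 -m creep '[{"x":0,"y":0,"z":0,"rx":0,"ry":-3,"rz":0,"grip":0.1},{"x":0,"y":0,"z":0,"rx":0,"ry":-5,"rz":0,"grip":0.1},{"x":0,"y":0,"z":0,"rx":0,"ry":-5,"rz":0,"grip":0.1},{"x":0,"y":0,"z":0,"rx":0,"ry":-5,"rz":0,"grip":0.1},{"x":0,"y":0,"z":0,"rx":0,"ry":-5,"rz":0,"grip":0.1},{"x":0,"y":0,"z":0,"rx":0,"ry":-2,"rz":0,"grip":0.1},{"x":0,"y":0,"z":0,"rx":0,"ry":0,"rz":0,"grip":0.1},{"x":0,"y":0,"z":0,"rx":0,"ry":0,"rz":0,"grip":0.1},{"x":0,"y":0,"z":0,"rx":0,"ry":0,"rz":0,"grip":0.1},{"x":0,"y":0,"z":0,"rx":0,"ry":0,"rz":0,"grip":0.1}]' >/dev/null
python3 ft.py 14
python3 -m creep '[{"x":0,"y":0,"z":0,"rx":0,"ry":-5,"rz":0,"grip":0.1},{"x":0,"y":0,"z":0,"rx":0,"ry":-6,"rz":0,"grip":0.1},{"x":0,"y":0,"z":0,"rx":0,"ry":-6,"rz":0,"grip":0.1},{"x":0,"y":0,"z":0,"rx":0,"ry":-5,"rz":0,"grip":0.1},{"x":0,"y":0,"z":0,"rx":0,"ry":-3,"rz":0,"grip":0.1},{"x":0,"y":0,"z":0,"rx":0,"ry":0,"rz":0,"grip":0.1},{"x":0,"y":0,"z":0,"rx":0,"ry":0,"rz":0,"grip":0.1},{"x":0,"y":0,"z":0,"rx":0,"ry":0,"rz":0,"grip":0.1},{"x":0,"y":0,"z":0,"rx":0,"ry":0,"rz":0,"grip":0.1},{"x":0,"y":0,"z":0,"rx":0,"ry":0,"rz":0,"grip":0.1}]' >/dev/null
python3 ft.py 3
python3 -m creep '[{"x":0,"y":0,"z":0,"rx":0,"ry":3,"rz":0,"grip":0.1},{"x":0,"y":0,"z":0,"rx":0,"ry":5,"rz":0,"grip":0.1},{"x":0,"y":0,"z":0,"rx":0,"ry":5,"rz":0,"grip":0.1},{"x":0,"y":0,"z":0,"rx":0,"ry":5,"rz":0,"grip":0.1},{"x":0,"y":0,"z":0,"rx":0,"ry":5,"rz":0,"grip":0.1},{"x":0,"y":0,"z":0,"rx":0,"ry":2,"rz":0,"grip":0.1},{"x":0,"y":0,"z":0,"rx":0,"ry":0,"rz":0,"grip":0.1},{"x":0,"y":0,"z":0,"rx":0,"ry":0,"rz":0,"grip":0.1},{"x":0,"y":0,"z":0,"rx":0,"ry":0,"rz":0,"grip":0.1},{"x":0,"y":0,"z":0,"rx":0,"ry":0,"rz":0,"grip":0.1}]' >/dev/null
python3 ft.py 14
```

```text
t 45.03 F [-2.27  0.13  3.7 ] Ty -0.5108 +- 0.0164 eff [-1.99563e+01 -3.12128e+01 -2.82000e-02 -1.40070e+00  2.00000e-04] [0.     0.0001 0.    ] open 0.227 p [0.5034 0.044  0.1776]
t 46.67 F [-0.17 -0.09  4.48] Ty 0.0158 +- 0.0065 eff [-2.83030e+01 -2.99472e+01  5.00000e-04  4.30000e-03  0.00000e+00] [0.     0.0004 0.    ] open 0.226 p [0.5032 0.0441 0.1776]
t 47.75 F [ 2.15 -0.38  3.79] Ty 0.5365 +- 0.007 eff [-3.71002e+01 -2.81459e+01  1.91000e-02  1.40590e+00 -2.00000e-04] [0.0001 0.0008 0.    ] open 0.228 p [0.5031 0.0441 0.1779]
t 49.38 F [-0.02 -0.12  4.55] Ty 0.0033 +- 0.0058 eff [-2.83090e+01 -2.99718e+01  4.00000e-04  6.70000e-03 -0.00000e+00] [0.     0.0005 0.    ] open 0.229 p [0.5032 0.0441 0.1777]
```

```bash
python3 -m creep '[{"x":0,"y":0,"z":0,"rx":0,"ry":3,"rz":0,"grip":0.1},{"x":0,"y":0,"z":0,"rx":0,"ry":4,"rz":0,"grip":0.1},{"x":0,"y":0,"z":0,"rx":0,"ry":4,"rz":0,"grip":0.1},{"x":0,"y":0,"z":0,"rx":0,"ry":4,"rz":0,"grip":0.1},{"x":0,"y":0,"z":0,"rx":0,"ry":0,"rz":0,"grip":0.1},{"x":0,"y":0,"z":0,"rx":0,"ry":0,"rz":0,"grip":0.1},{"x":0,"y":0,"z":0,"rx":0,"ry":0,"rz":0,"grip":0.1},{"x":0,"y":0,"z":0,"rx":0,"ry":0,"rz":0,"grip":0.1},{"x":0,"y":0,"z":0,"rx":0,"ry":0,"rz":0,"grip":0.1},{"x":0,"y":0,"z":0,"rx":0,"ry":-1,"rz":0,"grip":0.1}]' >/dev/null
python3 -m creep '[{"x":0,"y":0,"z":0,"rx":0,"ry":-1.4,"rz":0,"grip":0.1},{"x":0,"y":0,"z":0,"rx":0,"ry":-1.4,"rz":0,"grip":0.1},{"x":0,"y":0,"z":0,"rx":0,"ry":-1.4,"rz":0,"grip":0.1},{"x":0,"y":0,"z":0,"rx":0,"ry":-1.4,"rz":0,"grip":0.1},{"x":0,"y":0,"z":0,"rx":0,"ry":-1.4,"rz":0,"grip":0.1},{"x":0,"y":0,"z":0,"rx":0,"ry":-1.4,"rz":0,"grip":0.1},{"x":0,"y":0,"z":0,"rx":0,"ry":-1.4,"rz":0,"grip":0.1},{"x":0,"y":0,"z":0,"rx":0,"ry":-1.4,"rz":0,"grip":0.1},{"x":0,"y":0,"z":0,"rx":0,"ry":-1.4,"rz":0,"grip":0.1},{"x":0,"y":0,"z":0,"rx":0,"ry":-1.4,"rz":0,"grip":0.1}]' >/dev/null
python3 ft.py 8
python3 -m creep '[{"x":0,"y":0,"z":0,"rx":0,"ry":-3,"rz":0,"grip":0.1},{"x":0,"y":0,"z":0,"rx":0,"ry":-4,"rz":0,"grip":0.1},{"x":0,"y":0,"z":0,"rx":0,"ry":-4,"rz":0,"grip":0.1},{"x":0,"y":0,"z":0,"rx":0,"ry":-4,"rz":0,"grip":0.1},{"x":0,"y":0,"z":0,"rx":0,"ry":0,"rz":0,"grip":0.1},{"x":0,"y":0,"z":0,"rx":0,"ry":0,"rz":0,"grip":0.1},{"x":0,"y":0,"z":0,"rx":0,"ry":0,"rz":0,"grip":0.1},{"x":0,"y":0,"z":0,"rx":0,"ry":0,"rz":0,"grip":0.1},{"x":0,"y":0,"z":0,"rx":0,"ry":0,"rz":0,"grip":0.1},{"x":0,"y":0,"z":0,"rx":0,"ry":1,"rz":0,"grip":0.1}]' >/dev/null
python3 -m creep '[{"x":0,"y":0,"z":0,"rx":0,"ry":1.4,"rz":0,"grip":0.1},{"x":0,"y":0,"z":0,"rx":0,"ry":1.4,"rz":0,"grip":0.1},{"x":0,"y":0,"z":0,"rx":0,"ry":1.4,"rz":0,"grip":0.1},{"x":0,"y":0,"z":0,"rx":0,"ry":1.4,"rz":0,"grip":0.1},{"x":0,"y":0,"z":0,"rx":0,"ry":1.4,"rz":0,"grip":0.1},{"x":0,"y":0,"z":0,"rx":0,"ry":1.4,"rz":0,"grip":0.1},{"x":0,"y":0,"z":0,"rx":0,"ry":1.4,"rz":0,"grip":0.1},{"x":0,"y":0,"z":0,"rx":0,"ry":1.4,"rz":0,"grip":0.1},{"x":0,"y":0,"z":0,"rx":0,"ry":1.4,"rz":0,"grip":0.1},{"x":0,"y":0,"z":0,"rx":0,"ry":1.4,"rz":0,"grip":0.1}]' >/dev/null
python3 ft.py 8
```

```text
t 51.55 F [0.42 0.11 4.41] Ty -0.006 +- 0.0114 eff [-2.82153e+01 -3.00564e+01 -5.00000e-04  1.90000e-03 -1.00000e-04] [0.0003 0.0023 0.0001] open 0.22 p [0.503  0.0441 0.1776]
t 53.72 F [0.17 0.1  4.38] Ty -0.0039 +- 0.0084 eff [-2.84061e+01 -2.98718e+01  1.40000e-03  9.10000e-03  1.00000e-04] [0.0003 0.0024 0.0001] open 0.224 p [0.5034 0.044  0.1776]
```

```bash
python3 p.py .431 .2855 .12 90 19
```

```text
at [0.5034 0.044  0.1776] yaw -7.53 q [-0.11 -0.04  2.04 -0.    1.14  1.59] open 0.224
total shift [-103.4 -229.9   57.6] turn [-1.000e-02  1.000e-02 -9.753e+01]
row x19 [  5.62 -13.92   3.03] [-0.     0.    -5.133] |v| 15.3
```

```bash
python3 -m creep '[{"x":5.6,"y":-13.9,"z":3,"rx":0,"ry":0,"rz":-5.13,"grip":0.1},{"x":5.6,"y":-13.9,"z":3,"rx":0,"ry":0,"rz":-5.13,"grip":0.1},{"x":5.6,"y":-13.9,"z":3,"rx":0,"ry":0,"rz":-5.13,"grip":0.1},{"x":5.6,"y":-13.9,"z":3,"rx":0,"ry":0,"rz":-5.13,"grip":0.1},{"x":5.6,"y":-13.9,"z":3,"rx":0,"ry":0,"rz":-5.13,"grip":0.1},{"x":5.6,"y":-13.9,"z":3,"rx":0,"ry":0,"rz":-5.13,"grip":0.1},{"x":5.6,"y":-13.9,"z":3,"rx":0,"ry":0,"rz":-5.13,"grip":0.1},{"x":5.6,"y":-13.9,"z":3,"rx":0,"ry":0,"rz":-5.13,"grip":0.1},{"x":5.6,"y":-13.9,"z":3,"rx":0,"ry":0,"rz":-5.13,"grip":0.1},{"x":5.6,"y":-13.9,"z":3,"rx":0,"ry":0,"rz":-5.13,"grip":0.1}]' >/dev/null
python3 -m creep '[{"x":5.6,"y":-13.9,"z":3,"rx":0,"ry":0,"rz":-5.13,"grip":0.1},{"x":5.6,"y":-13.9,"z":3,"rx":0,"ry":0,"rz":-5.13,"grip":0.1},{"x":5.6,"y":-13.9,"z":3,"rx":0,"ry":0,"rz":-5.13,"grip":0.1},{"x":5.6,"y":-13.9,"z":3,"rx":0,"ry":0,"rz":-5.13,"grip":0.1},{"x":5.6,"y":-13.9,"z":3,"rx":0,"ry":0,"rz":-5.13,"grip":0.1},{"x":5.6,"y":-13.9,"z":3,"rx":0,"ry":0,"rz":-5.13,"grip":0.1},{"x":5.6,"y":-13.9,"z":3,"rx":0,"ry":0,"rz":-5.13,"grip":0.1},{"x":5.6,"y":-13.9,"z":3,"rx":0,"ry":0,"rz":-5.13,"grip":0.1},{"x":5.6,"y":-13.9,"z":3,"rx":0,"ry":0,"rz":-5.13,"grip":0.1},{"x":0,"y":0,"z":0,"rx":0,"ry":0,"rz":0,"grip":0.1}]' >/dev/null
python3 -m creep '[{"x":0,"y":0,"z":4,"rx":0,"ry":0,"rz":0,"grip":0.1},{"x":0,"y":0,"z":7,"rx":0,"ry":0,"rz":0,"grip":0.1},{"x":0,"y":0,"z":7,"rx":0,"ry":0,"rz":0,"grip":0.1},{"x":0,"y":0,"z":7,"rx":0,"ry":0,"rz":0,"grip":0.1},{"x":0,"y":0,"z":6,"rx":0,"ry":0,"rz":0,"grip":0.1},{"x":0,"y":0,"z":3,"rx":0,"ry":0,"rz":0,"grip":0.1},{"x":0,"y":0,"z":0,"rx":0,"ry":0,"rz":0,"grip":0.1},{"x":0,"y":0,"z":0,"rx":0,"ry":0,"rz":0,"grip":0.1},{"x":0,"y":0,"z":0,"rx":0,"ry":0,"rz":0,"grip":0.1},{"x":0,"y":0,"z":0,"rx":0,"ry":0,"rz":0,"grip":0.1}]'; python3 p.py .431 .2855 .0346 90 10; python3 -c "
from h import *
s=ctrl.get_state();print(s['joint_efforts'].round(3),s['qpos'].round(4))"
```

```text
time: 56.22
eef_pos: [0.4313, 0.2854, 0.0871]
tcp_rot: [0.708, 0.707, 0.001, 0.0]
contact_force: [-0.8, 0.6, -4.6]
opening: 0.223
finger_force: 69.3
at [0.4313 0.2854 0.0871] yaw 89.93 q [0.39 0.11 2.07 0.   0.96 0.39] open 0.223
total shift [ 0.1 -0.4 52.5] turn [ 0.06 -0.03 -0.07]
row x10 [ 0.01 -0.04  5.25] [ 0.006 -0.003 -0.007] |v| 5.3
[-2.4000e-02 -3.1245e+01 -2.6650e+01 -5.0000e-03  4.0000e-03  0.0000e+00] [0.3881 0.1108 2.0684 0.     0.9612 0.3893]
```

```bash
python3 -m creep '[{"x":0,"y":-0.4,"z":3,"rx":0,"ry":0,"rz":0,"grip":0.1},{"x":0,"y":0,"z":4,"rx":0,"ry":0,"rz":0,"grip":0.1},{"x":0,"y":0,"z":4,"rx":0,"ry":0,"rz":0,"grip":0.1},{"x":0,"y":0,"z":4,"rx":0,"ry":0,"rz":0,"grip":0.1},{"x":0,"y":0,"z":4,"rx":0,"ry":0,"rz":0,"grip":0.1},{"x":0,"y":0,"z":4,"rx":0,"ry":0,"rz":0,"grip":0.1},{"x":0,"y":0,"z":4,"rx":0,"ry":0,"rz":0,"grip":0.1},{"x":0,"y":0,"z":2,"rx":0,"ry":0,"rz":0,"grip":0.1},{"x":0,"y":0,"z":0,"rx":0,"ry":0,"rz":0,"grip":0.1},{"x":0,"y":0,"z":0,"rx":0,"ry":0,"rz":0,"grip":0.1}]'
python3 -m creep '[{"x":0,"y":0,"z":4,"rx":0,"ry":0,"rz":0,"grip":0.1},{"x":0,"y":0,"z":4,"rx":0,"ry":0,"rz":0,"grip":0.1},{"x":0,"y":0,"z":4,"rx":0,"ry":0,"rz":0,"grip":0.1},{"x":0,"y":0,"z":4,"rx":0,"ry":0,"rz":0,"grip":0.1},{"x":0,"y":0,"z":3,"rx":0,"ry":0,"rz":0,"grip":0.1},{"x":0,"y":0,"z":2,"rx":0,"ry":0,"rz":0,"grip":0.1},{"x":0,"y":0,"z":0,"rx":0,"ry":0,"rz":0,"grip":0.1},{"x":0,"y":0,"z":0,"rx":0,"ry":0,"rz":0,"grip":0.1},{"x":0,"y":0,"z":0,"rx":0,"ry":0,"rz":0,"grip":0.1},{"x":0,"y":0,"z":0,"rx":0,"ry":0,"rz":0,"grip":0.1}]'
```

```text
time: 57.05
eef_pos: [0.4305, 0.2852, 0.0575]
tcp_rot: [0.708, 0.707, -0.0, -0.0]
contact_force: [-0.8, 1.5, -4.9]
opening: 0.227
finger_force: 69.3
time: 57.88
eef_pos: [0.4308, 0.2853, 0.0369]
tcp_rot: [0.708, 0.707, 0.0, 0.0]
contact_force: [-0.3, 0.0, -4.2]
opening: 0.224
finger_force: 69.3
```

Lower 3 mm more, release, and go back to the hover pose (z about 0.087) to compare joint efforts when empty.

```bash
python3 -m creep '[{"x":0,"y":0,"z":1,"rx":0,"ry":0,"rz":0,"grip":0.1},{"x":0,"y":0,"z":1,"rx":0,"ry":0,"rz":0,"grip":0.1},{"x":0,"y":0,"z":1,"rx":0,"ry":0,"rz":0,"grip":0.1},{"x":0,"y":0,"z":0.2,"rx":0,"ry":0,"rz":0,"grip":0.1},{"x":0,"y":0,"z":0,"rx":0,"ry":0,"rz":0,"grip":0.1},{"x":0,"y":0,"z":0,"rx":0,"ry":0,"rz":0,"grip":0.1},{"x":0,"y":0,"z":0,"rx":0,"ry":0,"rz":0,"grip":0.1},{"x":0,"y":0,"z":0,"rx":0,"ry":0,"rz":0,"grip":0.1},{"x":0,"y":0,"z":0,"rx":0,"ry":0,"rz":0,"grip":0.1},{"x":0,"y":0,"z":0,"rx":0,"ry":0,"rz":0,"grip":0.1}]'
python3 -m creep '[{"x":0,"y":0,"z":0,"rx":0,"ry":0,"rz":0,"grip":0.43},{"x":0,"y":0,"z":0,"rx":0,"ry":0,"rz":0,"grip":0.43},{"x":0,"y":0,"z":0,"rx":0,"ry":0,"rz":0,"grip":0.43},{"x":0,"y":0,"z":0,"rx":0,"ry":0,"rz":0,"grip":0.43},{"x":0,"y":0,"z":-10,"rx":0,"ry":0,"rz":0,"grip":0.43},{"x":0,"y":0,"z":-20,"rx":0,"ry":0,"rz":0,"grip":0.43},{"x":0,"y":0,"z":-15,"rx":0,"ry":0,"rz":0,"grip":0.43},{"x":0,"y":0,"z":-7,"rx":0,"ry":0,"rz":0,"grip":0.43},{"x":0,"y":0,"z":0,"rx":0,"ry":0,"rz":0,"grip":0.43},{"x":0,"y":0,"z":0,"rx":0,"ry":0,"rz":0,"grip":0.43}]'
python3 -m creep '[{"x":0,"y":0,"z":0,"rx":0,"ry":0,"rz":0,"grip":0.43},{"x":0,"y":0,"z":0,"rx":0,"ry":0,"rz":0,"grip":0.43},{"x":0,"y":0,"z":0,"rx":0,"ry":0,"rz":0,"grip":0.43},{"x":0,"y":0,"z":0,"rx":0,"ry":0,"rz":0,"grip":0.43},{"x":0,"y":0,"z":0,"rx":0,"ry":0,"rz":0,"grip":0.43},{"x":0,"y":0,"z":0,"rx":0,"ry":0,"rz":0,"grip":0.43},{"x":0,"y":0,"z":0,"rx":0,"ry":0,"rz":0,"grip":0.43},{"x":0,"y":0,"z":0,"rx":0,"ry":0,"rz":0,"grip":0.43},{"x":0,"y":0,"z":0,"rx":0,"ry":0,"rz":0,"grip":0.43},{"x":0,"y":0,"z":0,"rx":0,"ry":0,"rz":0,"grip":0.43}]'
python3 -c "
from h import *
s=ctrl.get_state();print(s['joint_efforts'].round(3),s['qpos'].round(4))"
```

```text
time: 58.72
eef_pos: [0.4309, 0.2853, 0.0346]
tcp_rot: [0.707, 0.707, 0.0, 0.0]
contact_force: [-4.2, -2.6, 5.2]
opening: 0.225
finger_force: 70.6
time: 59.55
eef_pos: [0.4307, 0.2853, 0.0858]
tcp_rot: [0.708, 0.707, 0.0, 0.0]
contact_force: [-0.9, 0.2, -0.1]
opening: 0.428
finger_force: 0.0
time: 60.38
eef_pos: [0.4305, 0.2852, 0.0855]
tcp_rot: [0.708, 0.707, 0.0, -0.0]
contact_force: [0.4, 0.1, 0.6]
opening: 0.431
finger_force: 0.0
[-2.0000e-03 -2.9146e+01 -2.4666e+01 -0.0000e+00  0.0000e+00 -0.0000e+00] [0.3884 0.1124 2.0703 0.     0.9588 0.3895]
```

The efforts do carry the load: q2 changed by 2.1 N m when the module came off. That makes the q5 reading conclusive, with a ±-tilt change of 0.002 N m against 0.056 expected if loose, so all three modules are sound. I'll retreat and check.

```bash
python3 -m creep '[{"x":0,"y":0,"z":-20,"rx":0,"ry":0,"rz":0,"grip":0.43},{"x":0,"y":0,"z":-20,"rx":0,"ry":0,"rz":0,"grip":0.43},{"x":0,"y":0,"z":-20,"rx":0,"ry":0,"rz":0,"grip":0.43},{"x":-20,"y":0,"z":-20,"rx":0,"ry":0,"rz":0,"grip":0.43},{"x":-30,"y":0,"z":-10,"rx":0,"ry":0,"rz":0,"grip":0.43},{"x":-30,"y":0,"z":0,"rx":0,"ry":0,"rz":0,"grip":0.43},{"x":-30,"y":0,"z":0,"rx":0,"ry":0,"rz":0,"grip":0.43},{"x":-30,"y":0,"z":0,"rx":0,"ry":0,"rz":0,"grip":0.43},{"x":-20,"y":0,"z":0,"rx":0,"ry":0,"rz":0,"grip":0.43},{"x":0,"y":0,"z":0,"rx":0,"ry":0,"rz":0,"grip":0.43}]'
python3 - <<'E'
from h import *
c=snap("scene","pics/s3.png")
cv2.imwrite('pics/s3z.png',cv2.resize(c["color"][130:280,230:430],(800,600),interpolation=cv2.INTER_CUBIC))
E
```

```text
time: 61.22
eef_pos: [0.4304, 0.1226, 0.1755]
tcp_rot: [0.709, 0.705, -0.0, 0.001]
contact_force: [-0.3, 0.2, 0.1]
opening: 0.429
finger_force: 0.0
```

View pics/s3z.png

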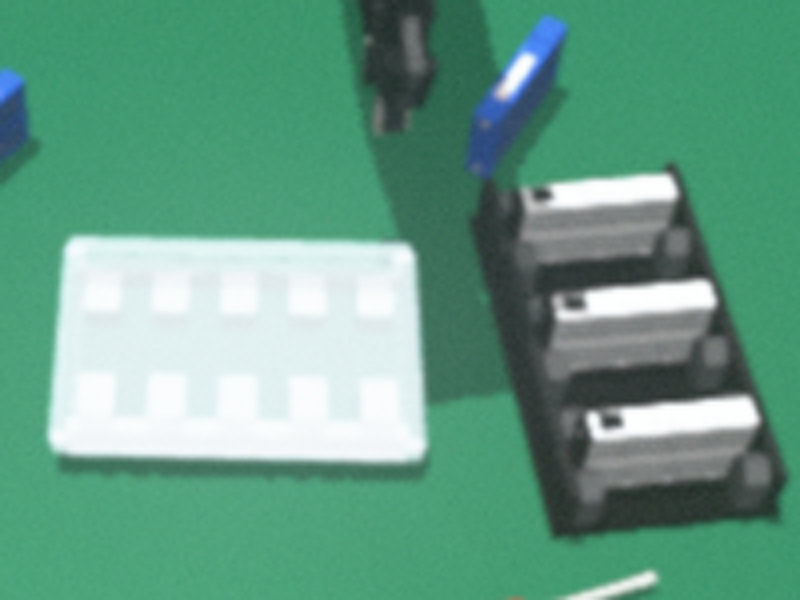

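The tray is empty. The three modules stand level and home in the rack at (600,215), (635,325) and (675,440). The gripper is clear.

```bash
python3 -c "
from plant import sign_off
print(sign_off())"
```

```text
the job is handed in; nothing more can be done
None
```

The tray held three modules: all three passed the rattle check and sit fully home in their own rack slots, none went in the reject bin, and the job is handed in (about 61 s, no judging result returned).

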